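# Empty the bayonet filter pot into the drain rack and bar it

## Robot

A 6-joint arm with a two-finger parallel gripper is mounted at the origin on the work surface. World frame = base frame: x ahead of the robot, y to its left, z up, the work surface at z = 0. Lengths are in m, angles in rad, forces in N, time in s.
With the tool pointing down it reaches from about 0.35 to 0.85 m from the base axis. Payload 8.1 kg.
Tool frame: the origin (TCP) lies on the front face of the gripper's body, between the roots of the fingers; the fingertips stand 84 mm ahead of it and the grasp point (between the pads) lies 65 mm ahead of it; x points along the fingers, y is the direction in which the jaws open and shut, and the axes are right-handed (so a half turn about x gives the same grasp; the last joint's range is limited). The gripper opens to 93 mm and grips with 3 to 60 N. Pads are 15 mm wide; open, the fingers measure 128 mm over their backs; the gripper's body (75 mm by 188 mm) begins 65 mm behind the grasp point.
Start: joints at [-1.329, 0.13, 1.488, -0, 1.523, -0.085], TCP at [0.193, -0.568, 0.303] pointing down, gripper open.
Joint ranges: [-2.96, 2.96], [-0.89, 2.26], [0.02, 2.5], [-1.34, 4.48], [0, 2.73], [-2.66, 2.66]. Speed limits (rad/s): [2.39, 2.39, 2.79, 3.14, 3.14, 3.14].

## Interface

Orientations are given as a rotation vector (axis times angle).
In Python, from plant import telemetry, read_camera, camera_params, robot gives the robot as it stands.
- The arm moves only by the tool step_arm, never from a script. Its argument "commands" is a list of rows, each an object with "xyz": the shift along the tool's x, y, z in mm, a list of three; "turn": the turn, a rotation vector about the tool's x, y, z in rad, a list of three; "grip": the finger opening in mm, from 0 to 93. In form: [{"xyz": [dx, dy, dz], "turn": [ax, ay, az], "grip": grip}, ...]. A call has 1 to 12 rows; each row is the pose to reach, as a shift and turn from the pose commanded when the call began, along the tool's axes at that moment; what a row does not reach only later rows make up. A row lasts 1/8 s, in which the tool goes at most 62.5 mm and 10.7 degrees, less where a joint would pass 70% of its speed; a pose out of reach is approached as far as the arm can. A call with a gripper value outside its range is refused whole. The fingers move at their own pace and stop on an object; "force" is the grip in N (left out, the last holds). Time passes only in rows, so rows that repeat a pose let the fingers close. It gives the time, the measured TCP pose, the force and the opening at its end, in the units of the state.
- telemetry.read_state(): the state, without advancing time (a new reading comes with each control period).
- read_camera(name): name is "side" or "top"; returns the picture (400x640x3 uint8, red, green, blue); there is no depth.
- camera_params(name): a dict with "mtx" (3x3 intrinsics, pixels), "rvec" (rotation vector, rad) and "tvec" (3), from world to camera coordinates, as OpenCV has them. Camera axes: x right, y down, z forward; pixel columns grow to the right and rows downward; lengths in m; the calibration is good to about 2 mm. A picture is of the moment at which its call begins. camera_params takes no time and is no camera call.
- robot.close_job(): hands the job in, once; it reports no verdict.
The state is a dict: "t": time; "q": joint angles; "dq": joint speeds; "joint_torque": joint torques, N m; "tool_pos": TCP position; "orientation": TCP orientation; "force": force on the tool from outside, world axes, zero at the start; "wrist_torque": the same for the moment, N m; "opening": finger opening in m.
Only numpy, scipy, OpenCV 4.12 (cv2) and the standard library are available. Lean on these libraries where they do the work, as an engineer would, in place of code of your own. Each camera call takes 0.05 s, during which the arm holds its last target. There are 200 camera calls.

## Task

Open the aluminium filter pot by turning its black lid anticlockwise until the lugs come out from under the keepers, lift the lid off and lay it flat, handle up, in the white basin. Then stand every cartridge that is in the pot upright in a bay of the steel drain rack, one to a bay, and finally slide the retaining rod through the holes in both end cheeks of the rack, so that its tip shows well beyond the far cheek, and let go. Do not shift the other things on the bench.

Things in the scene. Friction and masses are not known exactly. Their poses are not given: they have to be found in the camera images.
- pot: round aluminium filter pot fixed to the bench, 120 mm outer and 112 mm inner diameter, rim 85 mm above the bench, inner floor at 10 mm. Origin at the centre of its underside, z up. Up to four cartridges stand inside, their stems reaching up into the lid, in the quarters at about 45, 135, 225 and 315 degrees from its x axis, 32 mm from the centre. Pot and basin may stand either way round
- pot_rim (a point): centre of the pot's rim plane. Three keepers (arcs hooked inward over the lugs, 160 mm across outside, top 17 mm above the rim) stand round it at angles, anticlockwise from the pot's x axis, of -20 to 42, 100 to 162 and 220 to 282 degrees, each closed by an end stop at its clockwise end. The gaps between keepers are the slots
- lid: black bayonet lid, 250 g, turns easily: hollow crown 107 mm across, 44 mm high, with a flange 125 mm across, 8 mm thick, on the rim; three lugs 30 mm wide out to 72 mm radius at 0, 120, 240 degrees from its x axis; skirt 6 mm down into the pot. Origin at the centre of the flange's underside, z up: 85 mm over the pot's origin when fitted, 11 mm over the bench when flat in the basin
- lid_handle (a point): middle of the lid's handle, 67 mm above the lid's origin: an upright bar on the crown along the lid's x axis, 80 mm long, 16 mm wide, 40 mm high, top 84 mm above the origin. At the start the lid's yaw is 0 to 0.2 rad anticlockwise of the pot's (locked; it hardly goes clockwise). It lifts free when 1.03 to 1.45 rad anticlockwise of the pot; then the lugs meet the next end stops
- basin: white round plastic basin fixed to the bench, 224 mm across the rim, 30 mm high, flat inner floor 5 mm above the bench and about 200 mm across. Origin at the centre of its underside
- rack: steel drain rack fixed to the bench, 101 mm along its x, 113 mm along its y. Origin at the centre of its underside, z up. At each y end (y = +-53.5 mm) stands a cheek 6 mm thick, 60 mm wide, 102 mm high, with a 24 mm square hole at x = 0, centre 82 mm up. The rod runs along x = 0 above the cartridges' shoulders, between their stems, in from either end
- bay_floor (a point): centre of the rack, 5 mm above the bench, at the height of the bay floors. The four square bays are 46 mm inside, their centres at x = +-24.5 mm, y = +-24.5 mm from here along the rack's axes, walls up to 27 mm above the bench
- hole_right (a point): centre of the hole in the rack's -y cheek (the one nearer the middle of the bench)
- hole_left (a point): centre of the hole in the rack's +y cheek
- rod: retaining rod, loose on the bench, 160 g: a black upright grip plate 60 mm long, 18 mm wide, 52 mm high on a foot 60 x 50 x 10 mm, and from its front a steel rod 16 mm thick, 170 mm long, with bevelled tip. Origin under the centre of the foot, x towards the tip, z up; rod axis 8 mm above the origin, tip 200 mm ahead of it. The plate's front, 30 mm ahead, cannot pass the holes
- rod_tip (a point): centre of the rod's tip end
- cartridge1: filter cartridge in the pot under the lid (2 to 4 of the four are present; absent ones have no pose): white ribbed body 40 mm across and 62 mm high with a bevelled foot, and on top a grey upright stem 14 mm across and 42 mm high to hold it by; 104 mm in all, about 80 g. Origin at the centre of its underside, z up along the stem
- cartridge2: filter cartridge in the pot under the lid (2 to 4 of the four are present; absent ones have no pose): white ribbed body 40 mm across and 62 mm high with a bevelled foot, and on top a grey upright stem 14 mm across and 42 mm high to hold it by; 104 mm in all, about 80 g. Origin at the centre of its underside, z up along the stem
- cartridge3: filter cartridge in the pot under the lid (2 to 4 of the four are present; absent ones have no pose): white ribbed body 40 mm across and 62 mm high with a bevelled foot, and on top a grey upright stem 14 mm across and 42 mm high to hold it by; 104 mm in all, about 80 g. Origin at the centre of its underside, z up along the stem
- cartridge4: filter cartridge in the pot under the lid (2 to 4 of the four are present; absent ones have no pose): white ribbed body 40 mm across and 62 mm high with a bevelled foot, and on top a grey upright stem 14 mm across and 42 mm high to hold it by; 104 mm in all, about 80 g. Origin at the centre of its underside, z up along the stem
- swab_cup: clear cup of cotton swabs, 72 mm across, 83 mm high; a bystander to be left alone. Origin at the centre of its underside
- phone: black phone, 150 x 72 x 9 mm, flat; a bystander to be left alone. Origin at the centre of its underside
- pick: screwdriver-like pick with a blue handle, lying; a bystander to be left alone. Origin at the centre of its underside
- grease_jar: white jar, 60 mm across and 60 mm high; a bystander to be left alone. Origin at the centre of its underside
- first_stage: steel and brass regulator first stage, 44 mm across, 72 mm high; a bystander to be left alone. Origin at the centre of its underside
- bezel_ring: white plastic ring, 70 mm across, 10 mm high; a bystander to be left alone. Origin at the centre of its underside
There are look-alikes about, which are no part of the job. There is more than one size of the rod; the one meant has the size given above. What is meant by the lid is not brown, and is the larger of those in its own colour.

How it is judged:
On the way, in this order (a step that is already met when the one before it is completed fails the run):
1. the lid lies flat, handle up, in the basin, released (horizontal distance between lid and basin below 0.04 m and z of lid in the frame of basin below 0.018 m and angle between lid's own z axis and vertical below 0.12 rad and contact force between lid and the fingers below 0.1 N and linear speed of lid below 0.03 m/s), for 0.2 s.
2. every cartridge stands upright on the floor of a bay of the rack (x of cartridge1 in the frame of rack between -0.045 and 0.045 m and y of cartridge1 in the frame of rack between -0.045 and 0.045 m and z of cartridge1 in the frame of rack between 0 and 0.01 m and angle between each of cartridge1, cartridge2, cartridge3, cartridge4's own z axis and vertical below 0.15 rad and linear speed of each of cartridge1, cartridge2, cartridge3, cartridge4 below 0.03 m/s and x of cartridge2 in the frame of rack between -0.045 and 0.045 m and y of cartridge2 in the frame of rack between -0.045 and 0.045 m and z of cartridge2 in the frame of rack between 0 and 0.01 m and x of cartridge3 in the frame of rack between -0.045 and 0.045 m and y of cartridge3 in the frame of rack between -0.045 and 0.045 m and z of cartridge3 in the frame of rack between 0 and 0.01 m and x of cartridge4 in the frame of rack between -0.045 and 0.045 m and y of cartridge4 in the frame of rack between -0.045 and 0.045 m and z of cartridge4 in the frame of rack between 0 and 0.01 m), for 0.2 s.
3. the rod passes through the holes of both cheeks (((y of rod_tip in the frame of rack above 0.061 m and y of rod in the frame of rack below -0.05 m) or (y of rod_tip in the frame of rack below -0.061 m and y of rod in the frame of rack above 0.05 m)) and x of rod_tip in the frame of rack between -0.014 and 0.014 m and z of rod_tip in the frame of rack between 0.066 and 0.098 m and angle between the x axis of rod and the y axis of rack, either way round below 0.15 rad and linear speed of rod below 0.03 m/s), for 0.2 s.
At the end, for the whole second after the job is handed in: lid flat (within 7 degrees), handle up and released on the basin's floor, within 40 mm of its centre; every cartridge present upright (within 8 degrees) on the floor of a bay of the rack; the rod through both cheek holes, its tip at least 4.5 mm beyond the outer face of the far cheek; all at rest (all of step 1 and all of step 2 and all of step 3); the robot touches nothing.
It fails at once if another thing on the bench is shifted by more than 30 mm or tipped over (distance of any of swab_cup, phone, pick, grease_jar, first_stage, bezel_ring from where it was at the start of the episode above 0.03 m or angle between any of swab_cup, phone, pick, grease_jar, first_stage, bezel_ring's own z axis and vertical above 0.5 rad).
Of cartridge1, cartridge2, cartridge3, cartridge4 only 2 to 4 are there at a start; the rules pass over those that are not, and their reading is None.
At some moment in a run one of rod may be knocked a few centimetres aside while the robot is not near it.
It also fails if it takes over 210 s, if anything falls off the work surface, if the arm or the gripper's body presses on something with over 40 N, if the wrist force passes 120 N, or if a joint passes its speed limit or range.

## Working session

There is one attempt and no reset: what is moved stays moved. The work goes in short steps, Python scripts to look and compute and a tool call to move; the robot and the scene stay as the last step left them, time stands still between calls to the robot, and variables do not carry over. Pictures are saved under pics/ and viewed, about 12 in all and at most 16, crops included, and the job is handed in when it is done.

Besides the shell and the picture viewer there is one more tool, called after ">>>" as name([rows], argument=value, ...), one row to a line, values as JSON. step_arm: Moves the arm, as the interface text tells. Its arguments: {"type":"object","properties":{"commands":{"type":"array"},"force":{"type":"number"}},"required":["commands"]}

```bash
mkdir -p pics; ls; python3 - <<'E'
from plant import telemetry, read_camera, camera_params, robot
import cv2
for n in("top","side"):
    im=read_camera(n); cv2.imwrite(f"pics/{n}0.png",cv2.cvtColor(im,cv2.COLOR_RGB2BGR)); p=camera_params(n)
    R=cv2.Rodrigues(p["rvec"])[0]; print(n,p["mtx"],-R.T@p["tvec"].ravel() if hasattr(p["tvec"],"ravel") else p, R)
print(telemetry.read_state())
E
```

```text
pics
top [[487.76888642   0.         317.61118384]
 [  0.         487.76888642 201.76592938]
 [  0.           0.           1.        ]] [ 0.36114055 -0.03292683  1.52519797] [[ 0.01610464 -0.99986851 -0.00190048]
 [-0.9944903  -0.01582105 -0.10362786]
 [ 0.10358417  0.0035589  -0.99461432]]
side [[370.98877489   0.         324.82596463]
 [  0.         370.98877489 202.2121323 ]
 [  0.           0.           1.        ]] [ 0.42737854 -0.77253208  0.78660487] [[ 0.99508791 -0.09898141  0.00165089]
 [-0.06299691 -0.64601348 -0.76072201]
 [ 0.07636384  0.75688127 -0.64907573]]
{'t': 0.1, 'q': array([-1.32936881e+00,  1.31087776e-01,  1.48914343e+00, -2.17376106e-05,
        1.52303596e+00, -8.54156151e-02]), 'dq': array([ 0.00164962, -0.00258445, -0.00259038,  0.00109807,  0.00049816,
       -0.0006771 ]), 'joint_torque': array([ 5.11291892e-04, -5.61339855e+01, -4.93096447e+01,  7.69961276e-02,
        2.91023590e-02, -5.63705055e-05]), 'tool_pos': array([ 0.19254898, -0.56786796,  0.30180578]), 'orientation': array([ 2.04506938,  0.33897135, -2.04538473]), 'force': array([-0.50862362,  0.16920935,  0.18248137]), 'wrist_torque': array([-0.01504913, -0.04532314,  0.03918645]), 'opening': 0.09290687615974005}
```

View pics/top0.png

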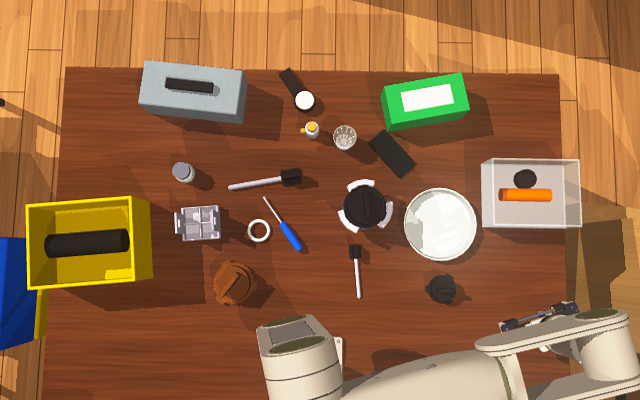

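View pics/side0.png

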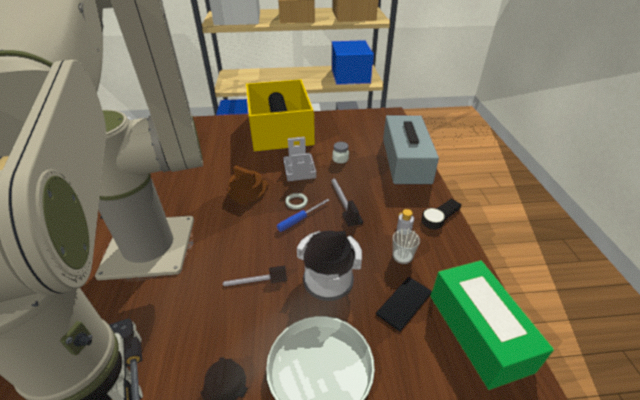

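Top view: black lid on the pot (366,206); look-alikes are the small black lid (441,289) and the brown lid (235,283). Of the rods, the long one (grip 290,177, tip 229,187) is about 73 px, or 230 mm, which matches; the short one (356,252→358,298) doesn't. Rack at (198,223), basin at (440,224). Next, close crops.

```bash
cat > h.py <<'E'
import numpy as np, cv2
from plant import telemetry, read_camera, camera_params, robot
from scipy.spatial.transform import Rotation as Ro
P={n:camera_params(n) for n in("top","side")}
def ray(n,u):
    p=P[n];R=cv2.Rodrigues(p["rvec"])[0];c=-R.T@np.ravel(p["tvec"])
    return c,(R.T@np.linalg.inv(p["mtx"])@np.array([u[0],u[1],1.]))
def onz(n,u,z):
    c,d=ray(n,u);return c+d*(z-c[2])/d[2]
def proj(n,X):
    p=P[n];return cv2.projectPoints(np.float64(X).reshape(-1,1,3),np.float64(p["rvec"]),np.float64(p["tvec"]),p["mtx"],None)[0].reshape(-1,2)
def shot(n,name):
    im=cv2.cvtColor(read_camera(n),cv2.COLOR_RGB2BGR);cv2.imwrite(f"pics/{name}.png",im);return im
def crop(im,x,y,w,h,s):
    return cv2.resize(im[y:y+h,x:x+w],None,fx=s,fy=s,interpolation=cv2.INTER_CUBIC)
def delta(xyz,down_yaw):
    """tool shift (mm) and turn for grasp point xyz, tool down, jaw axis at yaw (tool y in world)"""
    s=telemetry.read_state();R=Ro.from_rotvec(s["orientation"])
    x=np.array([0,0,-1.]);best=None
    for k in(0,np.pi):
        y=np.array([np.cos(down_yaw+k),np.sin(down_yaw+k),0]);T=Ro.from_matrix(np.c_[x,y,np.cross(x,y)])
        t=(R.inv()*T).as_rotvec()
        if best is None or np.linalg.norm(t)<np.linalg.norm(best):best=t
    tcp=np.array(xyz)+[0,0,.065]
    return (R.inv().apply(tcp-s["tool_pos"])*1000).round(1),best.round(4)
E
python3 - <<'E'
from h import *
im=cv2.imread("pics/top0.png")
a=crop(im,326,166,80,80,5);b=crop(im,166,190,80,80,5)
c=crop(im,222,152,100,50,4);d=crop(im,396,180,100,100,2)
can=np.zeros((600,800,3),np.uint8);can[:400,:400]=a;can[:400,400:]=b;can[400:,:400]=c;can[400:,400:600]=d
cv2.imwrite("pics/c1.png",can)
E
```

```text
(no output)
```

View pics/c1.png

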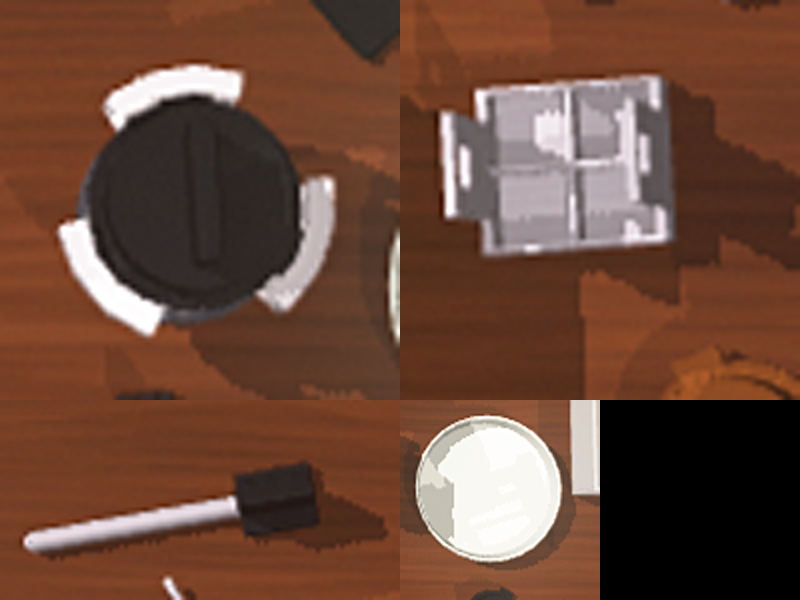

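The crop confirms it: handle bar runs from crop (202,122) to (206,262), with three keepers around it. The rack has cheeks at its left and right ends, and the rod tip is at crop (28,542) pointing left. Now to measure.

```bash
python3 - <<'E'
from h import *
from scipy.optimize import least_squares
im=cv2.imread("pics/top0.png");hsv=cv2.cvtColor(im,cv2.COLOR_BGR2HSV)
# keepers
m=((hsv[...,2]>130)&(hsv[...,1]<70)).astype(np.uint8)
sub=np.zeros_like(m);sub[170:240,330:396]=m[170:240,330:396]
n,l,st,ce=cv2.connectedComponentsWithStats(sub)
pts=[]
for i in range(1,n):
    if st[i,4]>60:
        v,u=np.where(l==i);pts.append(np.array([onz("top",(a,b),.102)[:2] for a,b in zip(u,v)]))
        print("keeper",len(u),pts[-1].mean(0))
# outer edge circle fit r=.08: farthest per-angle points
A=np.vstack(pts);c=A.mean(0)
for _ in range(10):
    r=np.hypot(*(A-c).T);th=np.arctan2(*(A-c).T[::-1]);b=np.floor(np.degrees(th)/4)
    O=np.array([A[b==k][r[b==k].argmax()] for k in np.unique(b) if (b==k).sum()>4])
    c=least_squares(lambda p:np.hypot(*(O-p[:2]).T)-p[2],[*c,.08],loss="soft_l1",f_scale=.001).x;R=c[2];c=c[:2]
print("pot",c,R)
for q in pts:
    th=np.unwrap(np.sort(np.arctan2(q[:,1]-c[1],q[:,0]-c[0])));d=np.degrees(th)
    if d.max()-d.min()>180: d=np.sort(d%360)
    print("arc",np.percentile(d,[1,99]),np.median(d))
# handle
for k in[(202,122),(206,262)]: print("hand",onz("top",(k[0]/5+326-.4,k[1]/5+166-.4),.169))
# basin
s2=((hsv[...,2]>110)&(hsv[...,1]<60)).astype(np.uint8);s2[:, :400]=0;s2[:,479:]=0;s2[:180]=0;s2[265:]=0
cn=max(cv2.findContours(s2,0,2)[0],key=cv2.contourArea)
Q=np.array([onz("top",p,.03)[:2] for p in cv2.convexHull(cn)[:,0]])
f=least_squares(lambda p:np.hypot(*(Q-p[:2]).T)-p[2],[*Q.mean(0),.11],loss="soft_l1",f_scale=.001).x;print("basin",f)
# rack corners
C=np.array([onz("top",((x-400)/5+166-.4,y/5+190-.4),.027)[:2] for x,y in[(478,88),(662,76),(672,240),(487,252)]])
print("rack",C,C.mean(0),[np.linalg.norm(C[i]-C[i-1]) for i in range(4)])
d=C[0]+C[3]-C[1]-C[2];print("rack y yaw",np.degrees(np.arctan2(d[1],d[0])));d=C[0]+C[1]-C[2]-C[3];print("x yaw",np.degrees(np.arctan2(d[1],d[0])))
E
```

```text
keeper 165 [ 0.56511455 -0.15131044]
keeper 177 [ 0.47505793 -0.23028463]
keeper 176 [ 0.45191597 -0.11424157]
pot [ 0.49768695 -0.16570953] 0.08055122109175869
arc [-19.6043778   44.67643825] 12.401842334341444
arc [-143.29388477  -77.66931339] -108.49265368728548
arc [ 99.72014889 162.86071616] 132.32473486222435
hand [ 0.5376806  -0.16310777  0.169     ]
hand [ 0.45910601 -0.16579337  0.169     ]
basin [ 0.45528198 -0.40314549  0.11162354]
rack [[0.49361441 0.39310639]
 [0.5028618  0.27978036]
 [0.40196722 0.26988095]
 [0.39281125 0.38303496]] [0.44781367 0.33145067] [np.float64(0.10130503510208541), np.float64(0.1137026989080094), np.float64(0.10137905908319121), np.float64(0.11352382864241155)]
rack y yaw 94.6455465967765
x yaw 5.654637522707188
```

```bash
python3 - <<'E'
from h import *
s=telemetry.read_state();R=Ro.from_rotvec(s["orientation"]).as_matrix();print(R.round(3))
print(delta([.498,-.165,.235],np.radians(91.5)))
E
```

```text
[[-0.     0.321 -0.947]
 [ 0.002 -0.947 -0.321]
 [-1.    -0.002 -0.   ]]
(array([   2.3, -283.5, -418.6]), array([3.007e-01, 1.000e-04, 1.700e-03]))
```

>>> step_arm([
  {"xyz": [2, -283.5, -418.6], "turn": [0.3, 0, 0], "grip": 93},
  {"xyz": [2, -283.5, -418.6], "turn": [0.3, 0, 0], "grip": 60},
  {"xyz": [2, -283.5, -418.6], "turn": [0.3, 0, 0], "grip": 60},
  {"xyz": [2, -283.5, -418.6], "turn": [0.3, 0, 0], "grip": 60},
  {"xyz": [2, -283.5, -418.6], "turn": [0.3, 0, 0], "grip": 60},
  {"xyz": [2, -283.5, -418.6], "turn": [0.3, 0, 0], "grip": 60},
  {"xyz": [2, -283.5, -418.6], "turn": [0.3, 0, 0], "grip": 60},
  {"xyz": [2, -283.5, -418.6], "turn": [0.3, 0, 0], "grip": 60},
  {"xyz": [2, -283.5, -418.6], "turn": [0.3, 0, 0], "grip": 60},
  {"xyz": [2, -283.5, -418.6], "turn": [0.3, 0, 0], "grip": 60},
  {"xyz": [2, -283.5, -418.6], "turn": [0.3, 0, 0], "grip": 60},
  {"xyz": [2, -283.5, -418.6], "turn": [0.3, 0, 0], "grip": 60},
])

```text
t: 1.6
tool_pos: [0.4974, -0.1667, 0.3007]
orientation: [2.209, 0.027, -2.209]
force: [0.7, 0.1, -0.3]
opening: 0.06
```

```bash
python3 - <<'E'
from h import *
print(delta([.498,-.165,.154],np.radians(91.5)),telemetry.read_state()["q"].round(2))
im=shot("side","s1");t=shot("top","t1")
cv2.imwrite("pics/c2.png",np.hstack([crop(im,240,140,160,160,2.5),crop(t,300,140,160,160,2.5)]))
E
```

```text
(array([81.7, -1.7, -0.6]), array([-0.0016,  0.0001, -0.0001])) [-0.42 -0.07  1.7  -0.    1.52  1.13]
```

View pics/c2.png

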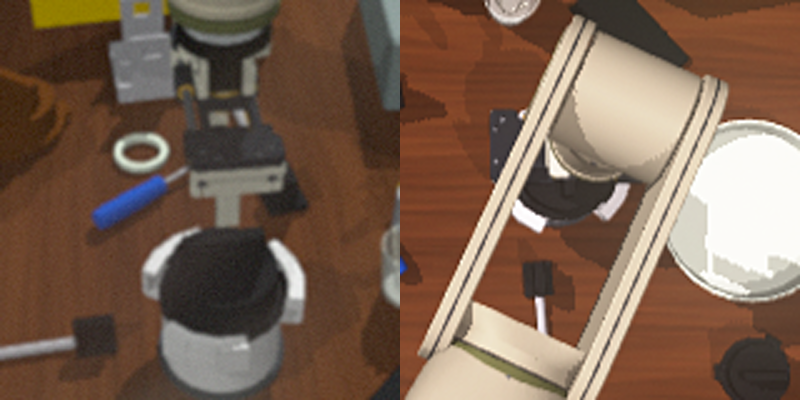

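The side view shows the fingers above the black lid's handle, in line with the pot. Descending and gripping.

>>> step_arm([
  {"xyz": [40, -1.5, -0.5], "turn": [0, 0, 0], "grip": 60},
  {"xyz": [80, -1.5, -0.5], "turn": [0, 0, 0], "grip": 60},
  {"xyz": [80, -1.5, -0.5], "turn": [0, 0, 0], "grip": 60},
  {"xyz": [80, -1.5, -0.5], "turn": [0, 0, 0], "grip": 60},
  {"xyz": [80, -1.5, -0.5], "turn": [0, 0, 0], "grip": 10},
  {"xyz": [80, -1.5, -0.5], "turn": [0, 0, 0], "grip": 10},
  {"xyz": [80, -1.5, -0.5], "turn": [0, 0, 0], "grip": 10},
  {"xyz": [80, -1.5, -0.5], "turn": [0, 0, 0], "grip": 10},
  {"xyz": [80, -1.5, -0.5], "turn": [0, 0, 0], "grip": 10},
  {"xyz": [80, -1.5, -0.5], "turn": [0, 0, 0], "grip": 10},
], force=40)

```text
t: 2.95
tool_pos: [0.4986, -0.1643, 0.2209]
orientation: [2.208, 0.028, -2.207]
force: [0.3, -1.9, 0.4]
opening: 0.0156
```

>>> step_arm([
  {"xyz": [0, 0, 0], "turn": [-0.12, 0, 0], "grip": 10},
  {"xyz": [0, 0, 0], "turn": [-0.24, 0, 0], "grip": 10},
  {"xyz": [0, 0, 0], "turn": [-0.36, 0, 0], "grip": 10},
  {"xyz": [0, 0, 0], "turn": [-0.48, 0, 0], "grip": 10},
  {"xyz": [0, 0, 0], "turn": [-0.6, 0, 0], "grip": 10},
  {"xyz": [0, 0, 0], "turn": [-0.72, 0, 0], "grip": 10},
  {"xyz": [0, 0, 0], "turn": [-0.84, 0, 0], "grip": 10},
  {"xyz": [0, 0, 0], "turn": [-0.96, 0, 0], "grip": 10},
  {"xyz": [0, 0, 0], "turn": [-1.08, 0, 0], "grip": 10},
  {"xyz": [0, 0, 0], "turn": [-1.2, 0, 0], "grip": 10},
  {"xyz": [0, 0, 0], "turn": [-1.2, 0, 0], "grip": 10},
])

```text
t: 4.32
tool_pos: [0.4986, -0.1651, 0.2212]
orientation: [1.456, 1.025, -1.457]
force: [-2.1, -6.3, 1.6]
opening: 0.0159
```

```bash
python3 - <<'E'
from h import *
s=telemetry.read_state();print(s["force"],s["wrist_torque"],s["q"].round(2),Ro.from_rotvec(s["orientation"]).as_matrix()[:,1])
E
```

```text
[-2.08668452 -6.25079261  1.58177024] [-1.38490723  0.10231743  0.01669312] [-0.42 -0.02  1.79 -0.    1.36 -0.07] [ 0.94184705 -0.33603916  0.00135059]
```

>>> step_arm([
  {"xyz": [-5, 0, 0], "turn": [0, 0, 0], "grip": 10},
  {"xyz": [-12, 0, 0], "turn": [0, 0, 0], "grip": 10},
  {"xyz": [-20, 0, 0], "turn": [0, 0, 0], "grip": 10},
  {"xyz": [-30, 0, 0], "turn": [0, 0, 0], "grip": 10},
  {"xyz": [-30, 0, 0], "turn": [0, 0, 0], "grip": 10},
])

```text
t: 4.95
tool_pos: [0.4991, -0.164, 0.2521]
orientation: [1.458, 1.025, -1.456]
force: [0.6, -0.0, -3.4]
opening: 0.0159
```

```bash
python3 - <<'E'
from h import *
s=telemetry.read_state();R=Ro.from_rotvec(s["orientation"])
for z in(.295,.150):print((R.inv().apply(np.array([.455,-.4025,z])-s["tool_pos"])*1000).round(1))
E
```

```text
[-42.8  39.  239.4]
[102.1  38.7 239.4]
```

>>> step_arm([
  {"xyz": [-43, 0, 0], "turn": [0, 0, 0], "grip": 10},
  {"xyz": [-43, 0, 0], "turn": [0, 0, 0], "grip": 10},
  {"xyz": [-43, 10, 60], "turn": [0, 0, 0], "grip": 10},
  {"xyz": [-43, 20, 120], "turn": [0, 0, 0], "grip": 10},
  {"xyz": [-43, 30, 180], "turn": [0, 0, 0], "grip": 10},
  {"xyz": [-43, 39, 239], "turn": [0, 0, 0], "grip": 10},
  {"xyz": [-43, 39, 239], "turn": [0, 0, 0], "grip": 10},
  {"xyz": [-43, 39, 239], "turn": [0, 0, 0], "grip": 10},
  {"xyz": [0, 39, 239], "turn": [0, 0, 0], "grip": 10},
  {"xyz": [40, 39, 239], "turn": [0, 0, 0], "grip": 10},
  {"xyz": [75, 39, 239], "turn": [0, 0, 0], "grip": 10},
  {"xyz": [90, 39, 239], "turn": [0, 0, 0], "grip": 10},
])

```text
t: 6.45
tool_pos: [0.4542, -0.3994, 0.1579]
orientation: [1.457, 1.032, -1.458]
force: [-0.5, 0.3, -3.1]
opening: 0.0159
```

```bash
python3 - <<'E'
from h import *
s=shot("side","s2");print(telemetry.read_state()["force"])
cv2.imwrite("pics/c3.png",crop(s,200,180,220,220,2.7))
E
```

```text
[-1.24734852  0.82378767 -4.49025399]
```

View pics/c3.png

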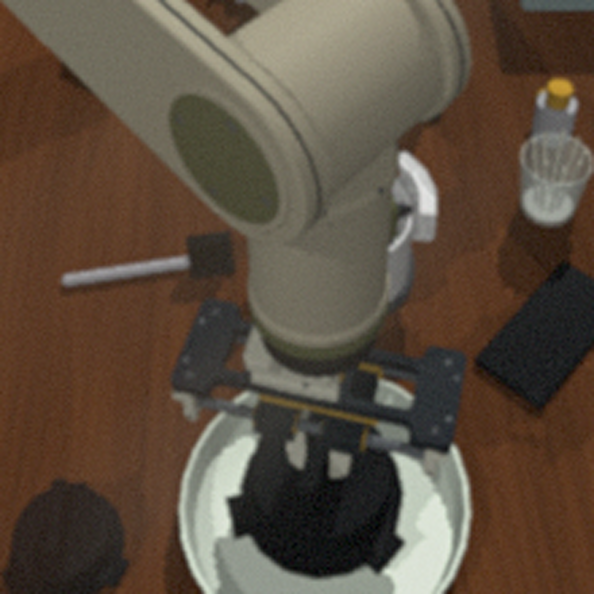

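The lid hangs level inside the basin. Lowering the last bit and releasing.

>>> step_arm([
  {"xyz": [5, 0, 0], "turn": [0, 0, 0], "grip": 10},
  {"xyz": [9, 0, 0], "turn": [0, 0, 0], "grip": 10},
  {"xyz": [12, 0, 0], "turn": [0, 0, 0], "grip": 10},
  {"xyz": [12, 0, 0], "turn": [0, 0, 0], "grip": 10},
  {"xyz": [12, 0, 0], "turn": [0, 0, 0], "grip": 10},
])

```text
t: 7.12
tool_pos: [0.4547, -0.4022, 0.1491]
orientation: [1.458, 1.026, -1.458]
force: [0.3, 0.0, -2.7]
opening: 0.0159
```

>>> step_arm([
  {"xyz": [2, 0, 0], "turn": [0, 0, 0], "grip": 10},
  {"xyz": [2, 0, 0], "turn": [0, 0, 0], "grip": 10},
  {"xyz": [2, 0, 0], "turn": [0, 0, 0], "grip": 40},
  {"xyz": [2, 0, 0], "turn": [0, 0, 0], "grip": 40},
  {"xyz": [2, 0, 0], "turn": [0, 0, 0], "grip": 40},
  {"xyz": [2, 0, 0], "turn": [0, 0, 0], "grip": 40},
  {"xyz": [-40, 0, 0], "turn": [0, 0, 0], "grip": 40},
  {"xyz": [-100, 0, 0], "turn": [0, 0, 0], "grip": 40},
  {"xyz": [-150, 0, 0], "turn": [0, 0, 0], "grip": 40},
  {"xyz": [-150, 0, 200], "turn": [0, 0, 0], "grip": 40},
  {"xyz": [-150, 0, 200], "turn": [0, 0, 0], "grip": 40},
  {"xyz": [-150, 0, 200], "turn": [0, 0, 0], "grip": 40},
])

```text
t: 8.62
tool_pos: [0.3909, -0.5801, 0.2991]
orientation: [1.457, 1.026, -1.457]
force: [0.2, 0.5, 0.3]
opening: 0.0402
```

```bash
python3 - <<'E'
from h import *
t=shot("top","t3");s=shot("side","s3")
cv2.imwrite("pics/c4.png",np.hstack([crop(t,320,140,160,140,2.5),crop(s,240,180,160,140,2.5)]))
E
```

```text
(no output)
```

View pics/c4.png

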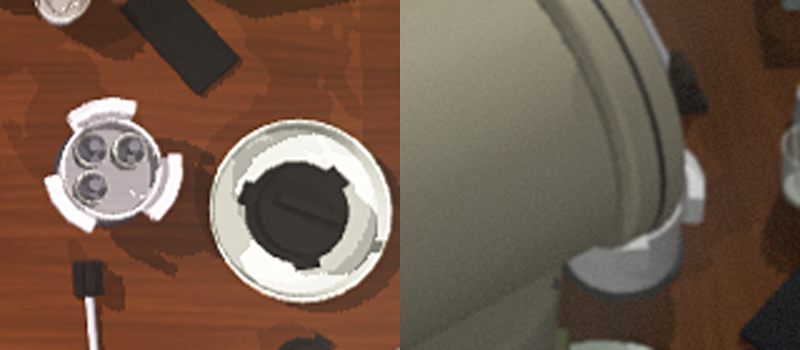

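The lid lies flat in the basin with its handle up. There are three cartridges in the pot, at crop (92,151), (127,151) and (91,186). Zooming in to place the stems.

```bash
python3 - <<'E'
from h import *
t=cv2.imread("pics/t3.png");c=crop(t,340,180,50,50,12)
for a in(45,135,225,315):
    th=np.radians(a+1);p=[.4977+.032*np.cos(th),-.1657+.032*np.sin(th),.114]
    u=proj("top",p)[0];print(a,np.round(p,4),u);cv2.drawMarker(c,tuple(int(round((v-o+.5)*12)) for v,o in zip(u,(340,180))),(0,0,255),0,14,1)
cv2.imwrite("pics/c5.png",c)
E
```

```text
45 [ 0.5199 -0.1427  0.114 ] [357.11599607 198.35148057]
135 [ 0.4747 -0.1435  0.114 ] [357.26795937 213.85646711]
225 [ 0.4755 -0.1887  0.114 ] [372.87132282 213.83315555]
315 [ 0.5207 -0.1879  0.114 ] [372.667803   198.32738075]
```

View pics/c5.png

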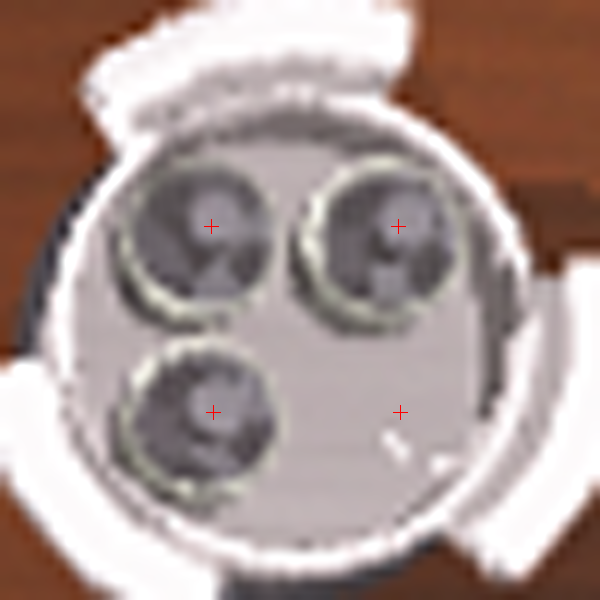

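Three cartridges: A at 45°, B at 315° and C at 135°. Their stem tops sit about 3 mm further in x than the red marks. I'll grip with the jaws tangential, and place with the jaws along the rack's x.

```bash
cat >> h.py <<'E'
A=(.5229,-.1437);B=(.5237,-.1893);C=(.4777,-.144)
RC=np.array([.4478,.3315]);RY=np.radians(5.1)
def rk(x,y):return RC+np.array([x*np.cos(RY)-y*np.sin(RY),x*np.sin(RY)+y*np.cos(RY)])
E
python3 - <<'E'
from h import *
print(delta([*A,.234],np.radians(-44)))
E
```

```text
(array([  -2.6,  -23.3, -459.4]), array([0.4185, 0.0011, 0.0021]))
```

>>> step_arm([
  {"xyz": [0, -23.3, -459.4], "turn": [0.42, 0, 0], "grip": 30},
  {"xyz": [0, -23.3, -459.4], "turn": [0.42, 0, 0], "grip": 30},
  {"xyz": [0, -23.3, -459.4], "turn": [0.42, 0, 0], "grip": 30},
  {"xyz": [0, -23.3, -459.4], "turn": [0.42, 0, 0], "grip": 30},
  {"xyz": [0, -23.3, -459.4], "turn": [0.42, 0, 0], "grip": 30},
  {"xyz": [0, -23.3, -459.4], "turn": [0.42, 0, 0], "grip": 30},
  {"xyz": [0, -23.3, -459.4], "turn": [0.42, 0, 0], "grip": 30},
  {"xyz": [0, -23.3, -459.4], "turn": [0.42, 0, 0], "grip": 30},
  {"xyz": [0, -23.3, -459.4], "turn": [0.42, 0, 0], "grip": 30},
  {"xyz": [0, -23.3, -459.4], "turn": [0.42, 0, 0], "grip": 30},
  {"xyz": [0, -23.3, -459.4], "turn": [0.42, 0, 0], "grip": 30},
  {"xyz": [0, -23.3, -459.4], "turn": [0.42, 0, 0], "grip": 30},
])

```text
t: 10.22
tool_pos: [0.5241, -0.1391, 0.2987]
orientation: [1.747, 0.744, -1.747]
force: [-0.0, -0.2, -0.7]
opening: 0.0301
```

```bash
python3 - <<'E'
from h import *
print(delta([*A,.102],np.radians(-44)),telemetry.read_state()["q"].round(2))
im=shot("side","s4")
cv2.imwrite("pics/c6.png",crop(im,270,170,120,130,4))
E
```

```text
(array([131.7,   2.3,   4.1]), array([0.0024, 0.0001, 0.0001])) [-0.35 -0.02  1.66 -0.    1.51  0.41]
```

View pics/c6.png

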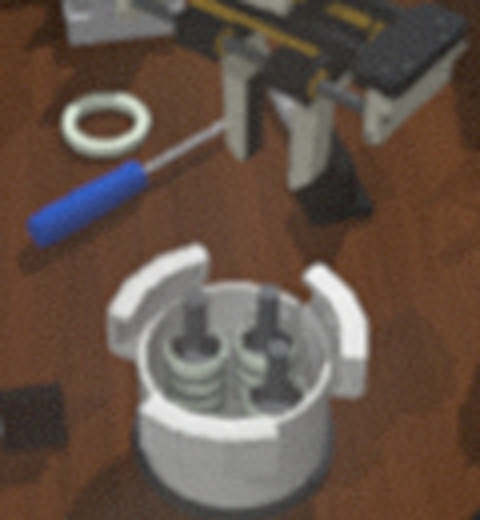

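Side view: stem tops at crop C (193,293), A (268,292) and B (278,347). I'll check these against my positions.

```bash
python3 - <<'E'
from h import *
for n,u in zip("CAB",[(193,293),(268,292),(278,347)]):print(n,onz("side",(270+u[0]/4-.5,170+u[1]/4-.5),.114))
print(delta([*A,.102],np.radians(-44)),telemetry.read_state()["tool_pos"])
E
```

```text
C [ 0.47376684 -0.14039178  0.114     ]
A [ 0.52007829 -0.14407552  0.114     ]
B [ 0.52050892 -0.18917202  0.114     ]
(array([131.7,   2.3,   4.3]), array([0.0026, 0.0001, 0.0001])) [ 0.52418791 -0.13901718  0.29866718]
```

>>> step_arm([
  {"xyz": [40, 0, 0], "turn": [0, 0, 0], "grip": 30},
  {"xyz": [85, 0, 0], "turn": [0, 0, 0], "grip": 30},
  {"xyz": [85, 0, 0], "turn": [0, 0, 0], "grip": 30},
  {"xyz": [85, 0, 0], "turn": [0, 0, 0], "grip": 30},
])

```text
t: 10.78
tool_pos: [0.5249, -0.1386, 0.2154]
orientation: [1.747, 0.744, -1.745]
force: [0.2, 0.4, 0.3]
opening: 0.0297
```

```bash
sed -i 's/^A=.*/A=(.5215,-.144);B=(.522,-.189);C=(.4757,-.1425)/' h.py; python3 - <<'E'
from h import *
print(delta([*A,.102],np.radians(-44)),telemetry.read_state()["tool_pos"])
E
```

```text
(array([48.4,  1.2,  6.3]), array([ 0.0035, -0.0006, -0.0012])) [ 0.52493749 -0.13862621  0.21535383]
```

>>> step_arm([
  {"xyz": [0, 1.2, 6.3], "turn": [0, 0, 0], "grip": 30},
  {"xyz": [25, 1.2, 6.3], "turn": [0, 0, 0], "grip": 30},
  {"xyz": [48, 1.2, 6.3], "turn": [0, 0, 0], "grip": 30},
  {"xyz": [48, 1.2, 6.3], "turn": [0, 0, 0], "grip": 30},
  {"xyz": [48, 1.2, 6.3], "turn": [0, 0, 0], "grip": 30},
  {"xyz": [48, 1.2, 6.3], "turn": [0, 0, 0], "grip": 5},
  {"xyz": [48, 1.2, 6.3], "turn": [0, 0, 0], "grip": 5},
  {"xyz": [48, 1.2, 6.3], "turn": [0, 0, 0], "grip": 5},
  {"xyz": [48, 1.2, 6.3], "turn": [0, 0, 0], "grip": 5},
  {"xyz": [48, 1.2, 6.3], "turn": [0, 0, 0], "grip": 5},
], force=25)

```text
t: 12.02
tool_pos: [0.5215, -0.1438, 0.1667]
orientation: [1.747, 0.744, -1.744]
force: [-0.1, -0.6, 5.4]
opening: 0.0135
```

>>> step_arm([
  {"xyz": [-15, 0, 0], "turn": [0, 0, 0], "grip": 5},
  {"xyz": [-50, 0, 0], "turn": [0, 0, 0], "grip": 5},
  {"xyz": [-90, 0, 0], "turn": [0, 0, 0], "grip": 5},
  {"xyz": [-125, 0, 0], "turn": [0, 0, 0], "grip": 5},
  {"xyz": [-125, 0, 0], "turn": [0, 0, 0], "grip": 5},
  {"xyz": [-125, 0, 0], "turn": [0, 0, 0], "grip": 5},
])

```text
t: 12.78
tool_pos: [0.5205, -0.1434, 0.29]
orientation: [1.745, 0.746, -1.747]
force: [-0.0, -0.1, -2.4]
opening: 0.0136
```

```bash
python3 - <<'E'
from h import *
s=telemetry.read_state();print(s["force"],s["tool_pos"])
for b in[(1,1),(1,-1),(-1,1),(-1,-1)]:
    p=rk(b[0]*.0245,b[1]*.0245);print(b,p,delta([*p,s["tool_pos"][2]-.065],RY))
E
```

```text
[-0.02441331 -0.06341139 -2.39334305] [ 0.52053451 -0.14341842  0.29003285]
(1, 1) [0.4700251  0.35808092] (array([ 2.000e-01, -3.834e+02, -3.272e+02]), array([-0.853, -0.   ,  0.001]))
(1, -1) [0.47438092 0.3092749 ] (array([ 2.000e-01, -3.465e+02, -2.949e+02]), array([-0.853, -0.   ,  0.001]))
(-1, 1) [0.42121908 0.3537251 ] (array([ 3.000e-01, -4.156e+02, -2.903e+02]), array([-0.853, -0.   ,  0.001]))
(-1, -1) [0.4255749  0.30491908] (array([ 2.000e-01, -3.787e+02, -2.580e+02]), array([-0.853, -0.   ,  0.001]))
```

>>> step_arm([
  {"xyz": [0, -96, -82], "turn": [-0.2, 0, 0], "grip": 5},
  {"xyz": [0, -96, -82], "turn": [-0.2, 0, 0], "grip": 5},
  {"xyz": [0, -192, -164], "turn": [-0.4, 0, 0], "grip": 5},
  {"xyz": [0, -192, -164], "turn": [-0.4, 0, 0], "grip": 5},
  {"xyz": [0, -288, -246], "turn": [-0.65, 0, 0], "grip": 5},
  {"xyz": [0, -288, -246], "turn": [-0.65, 0, 0], "grip": 5},
  {"xyz": [0, -383, -327], "turn": [-0.853, 0, 0], "grip": 5},
  {"xyz": [0, -383, -327], "turn": [-0.853, 0, 0], "grip": 5},
  {"xyz": [0, -383, -327], "turn": [-0.853, 0, 0], "grip": 5},
  {"xyz": [0, -383, -327], "turn": [-0.853, 0, 0], "grip": 5},
  {"xyz": [0, -383, -327], "turn": [-0.853, 0, 0], "grip": 5},
])

```text
t: 14.15
tool_pos: [0.4708, 0.356, 0.29]
orientation: [1.143, 1.249, -1.146]
force: [0.4, 0.8, -0.3]
opening: 0.0138
```

```bash
python3 - <<'E'
from h import *
s=telemetry.read_state();p=rk(.0245,.0245);print(s["force"],s["q"].round(2),delta([*p,.0975],RY))
im=shot("side","s5");cv2.imwrite("pics/c7.png",crop(im,250,90,120,110,5))
E
```

```text
[ 0.44413295  0.84742239 -0.32036641] [ 0.56  0.11  1.53 -0.    1.5   0.47] (array([127.5,  -0.4,  -2.2]), array([-0.0016,  0.001 ,  0.0011]))
```

View pics/c7.png

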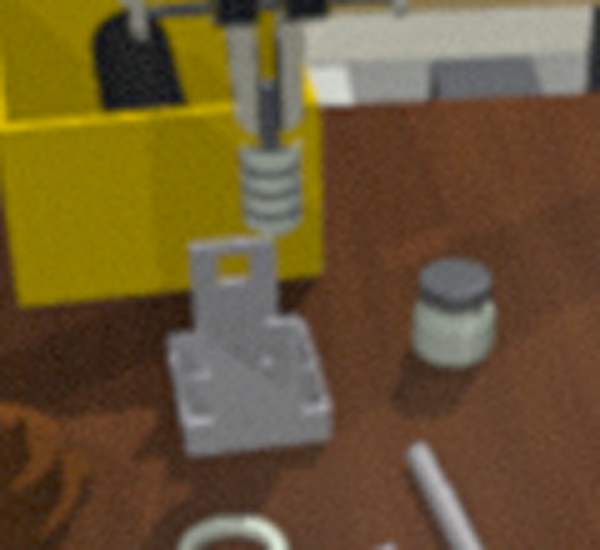

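The cartridge hangs vertically at crop (272,190) above the rack. I'll check the rack from the side view too, with hole marks projected.

```bash
python3 - <<'E'
from h import *
f=lambda x,y,z:np.round((proj("side",[*rk(x,y),z])[0]+.5-[250,90])*5)
print("hole R",f(0,-.0535,.082),"hole L",f(0,.0535,.082),"near top",f(-.03,-.0565,.102),f(.03,-.0565,.102),"corners",f(-.05,-.0565,.027),f(.05,-.0565,.027),f(.05,.0565,.027))
im=cv2.imread("pics/top0.png");c=crop(im,166,190,80,80,7)
for p in[(0,-.0535,.094),(0,.0535,.094),(-.03,-.0565,.102),(.03,-.0565,.102),(-.03,.0565,.102),(.03,.0565,.102),(.0505,.0565,.027),(.0505,-.0565,.027),(-.0505,.0565,.027),(-.0505,-.0565,.027),(.0245,.0245,.005)]:
    u=(proj("top",[*rk(p[0],p[1]),p[2]])[0]+.5-[166,190])*7;cv2.drawMarker(c,(int(u[0]),int(u[1])),(0,0,255),0,12,1)
cv2.imwrite("pics/c8.png",c)
E
```

```text
hole R [258. 350.] hole L [237. 268.] near top [213. 332.] [302. 323.] corners [190. 427.] [333. 411.] [307. 323.]
```

View pics/c8.png

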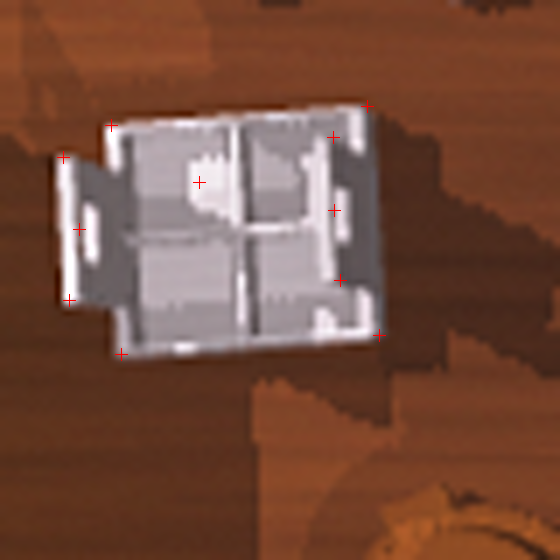

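```bash
python3 - <<'E'
from h import *
for z in(.133,.164,.195):print(z,((proj("side",[.4708,.356,z])[0]+.5-[250,90])*5).round(1))
c=cv2.imread("pics/c7.png").astype(float)
for y in(165,180,195,210):
    r=c[y,200:340].sum(1)/3;sat=c[y,200:340].max(1)-c[y,200:340].min(1)
    k=np.where(sat<45)[0]+200;print(y,k.min(),k.max(),k.mean())
E
```

```text
0.133 [275.9 224.1]
0.164 [274.4 184. ]
0.195 [272.8 142.6]
165 241 299 270.0
180 242 300 271.0
195 243 300 271.5
210 244 301 272.5
```

>>> step_arm([
  {"xyz": [40, -1.2, -2.2], "turn": [0, 0, 0], "grip": 5},
  {"xyz": [80, -1.2, -2.2], "turn": [0, 0, 0], "grip": 5},
  {"xyz": [95, -1.2, -2.2], "turn": [0, 0, 0], "grip": 5},
  {"xyz": [105, -1.2, -2.2], "turn": [0, 0, 0], "grip": 5},
  {"xyz": [113, -1.2, -2.2], "turn": [0, 0, 0], "grip": 5},
  {"xyz": [120, -1.2, -2.2], "turn": [0, 0, 0], "grip": 5},
  {"xyz": [126, -1.2, -2.2], "turn": [0, 0, 0], "grip": 5},
  {"xyz": [126, -1.2, -2.2], "turn": [0, 0, 0], "grip": 5},
])

```text
t: 15.2
tool_pos: [0.469, 0.3596, 0.1644]
orientation: [1.143, 1.25, -1.144]
force: [0.2, -0.6, -1.1]
opening: 0.0132
```

```bash
sed -i 's/^RC=np.array(\[.4478/RC=np.array([.447/' h.py; python3 - <<'E'
from h import *
s=telemetry.read_state();print(s["force"],s["wrist_torque"],s["tool_pos"],rk(.0245,.0245))
E
```

```text
[ 0.22463454 -0.64505689 -1.07644922] [-0.04648572 -0.08525554  0.04001835] [0.46899059 0.35956176 0.16438454] [0.4692251  0.35808092]
```

>>> step_arm([
  {"xyz": [2, 0, 0], "turn": [0, 0, 0], "grip": 5},
  {"xyz": [2, 0, 0], "turn": [0, 0, 0], "grip": 5},
  {"xyz": [2, 0, 0], "turn": [0, 0, 0], "grip": 30},
  {"xyz": [2, 0, 0], "turn": [0, 0, 0], "grip": 30},
  {"xyz": [2, 0, 0], "turn": [0, 0, 0], "grip": 30},
  {"xyz": [-40, 0, 0], "turn": [0, 0, 0], "grip": 30},
  {"xyz": [-90, 0, 0], "turn": [0, 0, 0], "grip": 30},
  {"xyz": [-126, 0, 0], "turn": [0, 0, 0], "grip": 30},
  {"xyz": [-126, 0, 0], "turn": [0, 0, 0], "grip": 30},
  {"xyz": [-126, 0, 0], "turn": [0, 0, 0], "grip": 30},
])

```text
t: 16.45
tool_pos: [0.4689, 0.3594, 0.2899]
orientation: [1.143, 1.25, -1.144]
force: [-0.3, -0.1, 0.3]
opening: 0.0298
```

```bash
python3 - <<'E'
from h import *
print(delta([*C,.225],np.radians(46)),delta([*B,.225],np.radians(46)))
E
```

```text
(array([ 2.000e-01, -3.790e+01,  5.006e+02]), array([-7.138e-01,  1.000e-04,  9.000e-04])) (array([1.00e-01, 4.10e+00, 5.51e+02]), array([-7.138e-01,  1.000e-04,  9.000e-04]))
```

>>> step_arm([
  {"xyz": [0, 4, 551], "turn": [-0.714, 0, 0], "grip": 30},
  {"xyz": [0, 4, 551], "turn": [-0.714, 0, 0], "grip": 30},
  {"xyz": [0, 4, 551], "turn": [-0.714, 0, 0], "grip": 30},
  {"xyz": [0, 4, 551], "turn": [-0.714, 0, 0], "grip": 30},
  {"xyz": [0, 4, 551], "turn": [-0.714, 0, 0], "grip": 30},
  {"xyz": [0, 4, 551], "turn": [-0.714, 0, 0], "grip": 30},
  {"xyz": [0, 4, 551], "turn": [-0.714, 0, 0], "grip": 30},
  {"xyz": [0, 4, 551], "turn": [-0.714, 0, 0], "grip": 30},
  {"xyz": [0, 4, 551], "turn": [-0.714, 0, 0], "grip": 30},
  {"xyz": [0, 4, 551], "turn": [-0.714, 0, 0], "grip": 30},
  {"xyz": [0, 4, 551], "turn": [-0.714, 0, 0], "grip": 30},
  {"xyz": [0, 4, 551], "turn": [-0.714, 0, 0], "grip": 30},
])

```text
t: 17.95
tool_pos: [0.522, -0.1874, 0.2899]
orientation: [0.6, 1.488, -0.599]
force: [-0.8, 0.2, 0.7]
opening: 0.0299
```

>>> step_arm([
  {"xyz": [50, 0, 0], "turn": [0, 0, 0], "grip": 30},
  {"xyz": [80, 0, 0], "turn": [0, 0, 0], "grip": 30},
  {"xyz": [80, 0, 0], "turn": [0, 0, 0], "grip": 30},
  {"xyz": [80, 0, 0], "turn": [0, 0, 0], "grip": 30},
])

```text
t: 18.45
tool_pos: [0.5229, -0.1882, 0.2123]
orientation: [0.599, 1.485, -0.599]
force: [-0.2, 0.7, 0.4]
opening: 0.0303
```

```bash
python3 - <<'E'
from h import *
print(delta([*B,.102],np.radians(46)),telemetry.read_state()["tool_pos"])
E
```

```text
(array([45.3, -1.2, -0.2]), array([ 0.0015,  0.0016, -0.0007])) [ 0.52290336 -0.18821482  0.21231585]
```

>>> step_arm([
  {"xyz": [22, -1, 0], "turn": [0, 0, 0], "grip": 30},
  {"xyz": [45, -1, 0], "turn": [0, 0, 0], "grip": 30},
  {"xyz": [45, -1, 0], "turn": [0, 0, 0], "grip": 30},
  {"xyz": [45, -1, 0], "turn": [0, 0, 0], "grip": 5},
  {"xyz": [45, -1, 0], "turn": [0, 0, 0], "grip": 5},
  {"xyz": [45, -1, 0], "turn": [0, 0, 0], "grip": 5},
  {"xyz": [45, -1, 0], "turn": [0, 0, 0], "grip": 5},
  {"xyz": [45, -1, 0], "turn": [0, 0, 0], "grip": 5},
  {"xyz": [30, -1, 0], "turn": [0, 0, 0], "grip": 5},
  {"xyz": [-40, -1, 0], "turn": [0, 0, 0], "grip": 5},
  {"xyz": [-78, -1, 0], "turn": [0, 0, 0], "grip": 5},
  {"xyz": [-78, -1, 0], "turn": [0, 0, 0], "grip": 5},
])

```text
t: 19.95
tool_pos: [0.5234, -0.1904, 0.295]
orientation: [0.599, 1.477, -0.6]
force: [0.5, 0.2, -1.5]
opening: 0.0133
```

```bash
python3 - <<'E'
from h import *
s=telemetry.read_state();print(s["tool_pos"],s["force"])
for b in[(-1,1),(1,-1)]:
    p=rk(b[0]*.0245,b[1]*.0245);print(b,p,delta([*p,s["tool_pos"][2]-.065],RY))
E
```

```text
[ 0.52340552 -0.19044428  0.29502201] [ 0.50814242  0.17480202 -1.54719156]
(-1, 1) [0.42041908 0.3537251 ] (array([  -3.,  320., -452.]), array([ 0.7141,  0.0074, -0.0061]))
(1, -1) [0.47358092 0.3092749 ] (array([  -2.4,  324.9, -382.9]), array([ 0.7141,  0.0074, -0.0061]))
```

>>> step_arm([
  {"xyz": [0, 80, -113], "turn": [0.18, 0, 0], "grip": 5},
  {"xyz": [0, 80, -113], "turn": [0.18, 0, 0], "grip": 5},
  {"xyz": [0, 160, -226], "turn": [0.36, 0, 0], "grip": 5},
  {"xyz": [0, 160, -226], "turn": [0.36, 0, 0], "grip": 5},
  {"xyz": [0, 240, -339], "turn": [0.54, 0, 0], "grip": 5},
  {"xyz": [0, 240, -339], "turn": [0.54, 0, 0], "grip": 5},
  {"xyz": [0, 320, -452], "turn": [0.714, 0, 0], "grip": 5},
  {"xyz": [0, 320, -452], "turn": [0.714, 0, 0], "grip": 5},
  {"xyz": [0, 320, -452], "turn": [0.714, 0, 0], "grip": 5},
  {"xyz": [0, 320, -452], "turn": [0.714, 0, 0], "grip": 5},
  {"xyz": [0, 320, -452], "turn": [0.714, 0, 0], "grip": 5},
  {"xyz": [0, 320, -452], "turn": [0.714, 0, 0], "grip": 5},
])

```text
t: 21.45
tool_pos: [0.4188, 0.3532, 0.2883]
orientation: [1.143, 1.249, -1.145]
force: [0.7, 0.1, -1.0]
opening: 0.0135
```

```bash
python3 - <<'E'
from h import *
s=telemetry.read_state();p=rk(-.0245,.0245);print(s["tool_pos"],delta([*p,.0975],RY))
im=shot("side","s6");cv2.imwrite("pics/c9.png",crop(im,250,90,120,110,5))
E
```

```text
[0.4188375  0.35324232 0.28831869] (array([125.8,   1.7,  -0.5]), array([-0.0013,  0.0009,  0.0006]))
```

View pics/c9.png

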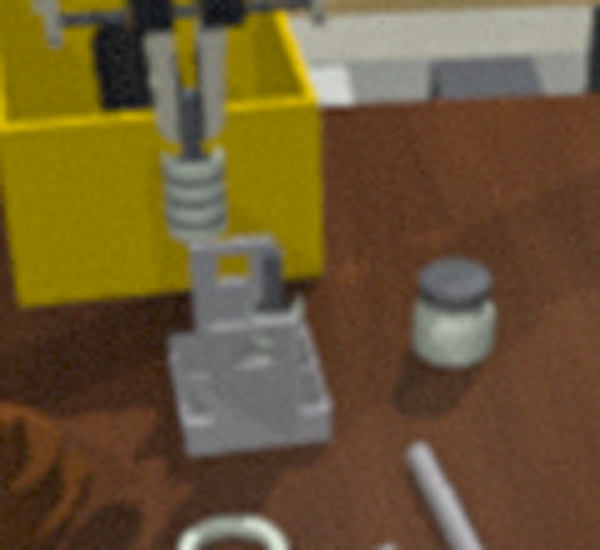

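A stands in the far-right bay (stem at crop (268,275)); B hangs vertically. Lowering B.

>>> step_arm([
  {"xyz": [40, 1.7, -0.5], "turn": [0, 0, 0], "grip": 5},
  {"xyz": [80, 1.7, -0.5], "turn": [0, 0, 0], "grip": 5},
  {"xyz": [95, 1.7, -0.5], "turn": [0, 0, 0], "grip": 5},
  {"xyz": [105, 1.7, -0.5], "turn": [0, 0, 0], "grip": 5},
  {"xyz": [113, 1.7, -0.5], "turn": [0, 0, 0], "grip": 5},
  {"xyz": [120, 1.7, -0.5], "turn": [0, 0, 0], "grip": 5},
  {"xyz": [125, 1.7, -0.5], "turn": [0, 0, 0], "grip": 5},
  {"xyz": [125, 1.7, -0.5], "turn": [0, 0, 0], "grip": 5},
  {"xyz": [125, 1.7, -0.5], "turn": [0, 0, 0], "grip": 5},
])

```text
t: 22.62
tool_pos: [0.4203, 0.3554, 0.1641]
orientation: [1.144, 1.25, -1.143]
force: [-0.2, -0.5, -1.5]
opening: 0.0138
```

>>> step_arm([
  {"xyz": [2, 0, 0], "turn": [0, 0, 0], "grip": 5},
  {"xyz": [2, 0, 0], "turn": [0, 0, 0], "grip": 5},
  {"xyz": [2, 0, 0], "turn": [0, 0, 0], "grip": 28},
  {"xyz": [2, 0, 0], "turn": [0, 0, 0], "grip": 28},
  {"xyz": [2, 0, 0], "turn": [0, 0, 0], "grip": 28},
  {"xyz": [-40, 0, 0], "turn": [0, 0, 0], "grip": 28},
  {"xyz": [-90, 0, 0], "turn": [0, 0, 0], "grip": 28},
  {"xyz": [-126, 0, 0], "turn": [0, 0, 0], "grip": 28},
  {"xyz": [-126, 0, 0], "turn": [0, 0, 0], "grip": 28},
  {"xyz": [-126, 0, 0], "turn": [0, 0, 0], "grip": 28},
])

```text
t: 23.88
tool_pos: [0.4199, 0.355, 0.2888]
orientation: [1.143, 1.25, -1.144]
force: [0.0, -0.3, -0.4]
opening: 0.0283
```

```bash
python3 - <<'E'
from h import *
print(telemetry.read_state()["tool_pos"],delta([*C,.225],np.radians(46)))
E
```

```text
[0.41992237 0.35504469 0.28883697] (array([ -0.9,  11.3, 500.5]), array([-7.139e-01,  2.000e-04,  1.000e-03]))
```

>>> step_arm([
  {"xyz": [0, 11, 500], "turn": [-0.714, 0, 0], "grip": 30},
  {"xyz": [0, 11, 500], "turn": [-0.714, 0, 0], "grip": 30},
  {"xyz": [0, 11, 500], "turn": [-0.714, 0, 0], "grip": 30},
  {"xyz": [0, 11, 500], "turn": [-0.714, 0, 0], "grip": 30},
  {"xyz": [0, 11, 500], "turn": [-0.714, 0, 0], "grip": 30},
  {"xyz": [0, 11, 500], "turn": [-0.714, 0, 0], "grip": 30},
  {"xyz": [0, 11, 500], "turn": [-0.714, 0, 0], "grip": 30},
  {"xyz": [0, 11, 500], "turn": [-0.714, 0, 0], "grip": 30},
  {"xyz": [0, 11, 500], "turn": [-0.714, 0, 0], "grip": 30},
  {"xyz": [0, 11, 500], "turn": [-0.714, 0, 0], "grip": 30},
  {"xyz": [0, 11, 500], "turn": [-0.714, 0, 0], "grip": 30},
  {"xyz": [0, 11, 500], "turn": [-0.714, 0, 0], "grip": 30},
])

```text
t: 25.38
tool_pos: [0.4754, -0.1406, 0.2892]
orientation: [0.599, 1.487, -0.599]
force: [0.3, -0.2, -0.6]
opening: 0.0303
```

>>> step_arm([
  {"xyz": [50, 0, 0], "turn": [0, 0, 0], "grip": 30},
  {"xyz": [80, 0, 0], "turn": [0, 0, 0], "grip": 30},
  {"xyz": [80, 0, 0], "turn": [0, 0, 0], "grip": 30},
  {"xyz": [80, 0, 0], "turn": [0, 0, 0], "grip": 30},
])

```text
t: 25.88
tool_pos: [0.4763, -0.1415, 0.2112]
orientation: [0.599, 1.485, -0.599]
force: [-1.0, -0.5, 0.7]
opening: 0.0299
```

```bash
python3 - <<'E'
from h import *
print(delta([*C,.102],np.radians(46)),telemetry.read_state()["tool_pos"])
E
```

```text
(array([44.2, -1.2,  0.2]), array([ 0.0011,  0.0016, -0.0007])) [ 0.47626506 -0.14147404  0.21124566]
```

>>> step_arm([
  {"xyz": [22, -1, 0], "turn": [0, 0, 0], "grip": 30},
  {"xyz": [44, -1, 0], "turn": [0, 0, 0], "grip": 30},
  {"xyz": [44, -1, 0], "turn": [0, 0, 0], "grip": 30},
  {"xyz": [44, -1, 0], "turn": [0, 0, 0], "grip": 5},
  {"xyz": [44, -1, 0], "turn": [0, 0, 0], "grip": 5},
  {"xyz": [44, -1, 0], "turn": [0, 0, 0], "grip": 5},
  {"xyz": [44, -1, 0], "turn": [0, 0, 0], "grip": 5},
  {"xyz": [44, -1, 0], "turn": [0, 0, 0], "grip": 5},
  {"xyz": [30, -1, 0], "turn": [0, 0, 0], "grip": 5},
  {"xyz": [-40, -1, 0], "turn": [0, 0, 0], "grip": 5},
  {"xyz": [-78, -1, 0], "turn": [0, 0, 0], "grip": 5},
  {"xyz": [-78, -1, 0], "turn": [0, 0, 0], "grip": 5},
])

```text
t: 27.38
tool_pos: [0.4768, -0.1433, 0.2936]
orientation: [0.599, 1.477, -0.6]
force: [-0.1, -0.5, -1.6]
opening: 0.0133
```

```bash
python3 - <<'E'
from h import *
s=telemetry.read_state();print(s["tool_pos"],s["force"])
p=rk(.0245,-.0245);print(p,delta([*p,s["tool_pos"][2]-.065],RY))
E
```

```text
[ 0.47679671 -0.14330788  0.29355172] [-0.08692615 -0.54032278 -1.56653597]
[0.47358092 0.3092749 ] (array([  -1.6,  323.4, -316.6]), array([ 0.714 ,  0.0069, -0.0062]))
```

>>> step_arm([
  {"xyz": [0, 81, -79], "turn": [0.18, 0, 0], "grip": 5},
  {"xyz": [0, 81, -79], "turn": [0.18, 0, 0], "grip": 5},
  {"xyz": [0, 162, -158], "turn": [0.36, 0, 0], "grip": 5},
  {"xyz": [0, 162, -158], "turn": [0.36, 0, 0], "grip": 5},
  {"xyz": [0, 243, -237], "turn": [0.54, 0, 0], "grip": 5},
  {"xyz": [0, 243, -237], "turn": [0.54, 0, 0], "grip": 5},
  {"xyz": [0, 323, -316], "turn": [0.714, 0, 0], "grip": 5},
  {"xyz": [0, 323, -316], "turn": [0.714, 0, 0], "grip": 5},
  {"xyz": [0, 323, -316], "turn": [0.714, 0, 0], "grip": 5},
  {"xyz": [0, 323, -316], "turn": [0.714, 0, 0], "grip": 5},
  {"xyz": [0, 323, -316], "turn": [0.714, 0, 0], "grip": 5},
])

```text
t: 28.75
tool_pos: [0.472, 0.3081, 0.2874]
orientation: [1.144, 1.249, -1.145]
force: [0.5, 0.0, -0.7]
opening: 0.0133
```

```bash
python3 - <<'E'
from h import *
s=telemetry.read_state();p=rk(.0245,-.0245);print(s["tool_pos"],delta([*p,.0975],RY))
E
```

```text
[0.47197403 0.30810859 0.28742892] (array([124.9,   1.8,  -1.1]), array([-0.0013,  0.0006,  0.0005]))
```

>>> step_arm([
  {"xyz": [40, 1.6, -1], "turn": [0, 0, 0], "grip": 5},
  {"xyz": [80, 1.6, -1], "turn": [0, 0, 0], "grip": 5},
  {"xyz": [95, 1.6, -1], "turn": [0, 0, 0], "grip": 5},
  {"xyz": [105, 1.6, -1], "turn": [0, 0, 0], "grip": 5},
  {"xyz": [113, 1.6, -1], "turn": [0, 0, 0], "grip": 5},
  {"xyz": [120, 1.6, -1], "turn": [0, 0, 0], "grip": 5},
  {"xyz": [124, 1.6, -1], "turn": [0, 0, 0], "grip": 5},
  {"xyz": [124, 1.6, -1], "turn": [0, 0, 0], "grip": 5},
  {"xyz": [124, 1.6, -1], "turn": [0, 0, 0], "grip": 5},
])

```text
t: 29.88
tool_pos: [0.4735, 0.3106, 0.1641]
orientation: [1.144, 1.25, -1.143]
force: [-0.1, -0.1, -0.6]
opening: 0.0136
```

>>> step_arm([
  {"xyz": [2, 0, 0], "turn": [0, 0, 0], "grip": 5},
  {"xyz": [2, 0, 0], "turn": [0, 0, 0], "grip": 5},
  {"xyz": [2, 0, 0], "turn": [0, 0, 0], "grip": 28},
  {"xyz": [2, 0, 0], "turn": [0, 0, 0], "grip": 28},
  {"xyz": [2, 0, 0], "turn": [0, 0, 0], "grip": 28},
  {"xyz": [-40, 0, 0], "turn": [0, 0, 0], "grip": 28},
  {"xyz": [-90, 0, 0], "turn": [0, 0, 0], "grip": 28},
  {"xyz": [-126, 0, 0], "turn": [0, 0, 0], "grip": 28},
  {"xyz": [-126, 0, 0], "turn": [0, 0, 0], "grip": 28},
])

```text
t: 31.0
tool_pos: [0.4749, 0.3113, 0.294]
orientation: [1.149, 1.248, -1.137]
force: [0.9, 0.4, -1.1]
opening: 0.0284
```

>>> step_arm([
  {"xyz": [0, -40, 600], "turn": [0, 0, 0], "grip": 50},
  {"xyz": [0, -40, 600], "turn": [0, 0, 0], "grip": 50},
  {"xyz": [0, -40, 600], "turn": [0, 0, 0], "grip": 50},
  {"xyz": [0, -40, 600], "turn": [0, 0, 0], "grip": 50},
  {"xyz": [0, -40, 600], "turn": [0, 0, 0], "grip": 50},
  {"xyz": [0, -40, 600], "turn": [0, 0, 0], "grip": 50},
  {"xyz": [0, -40, 600], "turn": [0, 0, 0], "grip": 50},
  {"xyz": [0, -40, 600], "turn": [0, 0, 0], "grip": 50},
  {"xyz": [0, -40, 600], "turn": [0, 0, 0], "grip": 50},
  {"xyz": [0, -40, 600], "turn": [0, 0, 0], "grip": 50},
  {"xyz": [0, -40, 600], "turn": [0, 0, 0], "grip": 50},
  {"xyz": [0, -40, 600], "turn": [0, 0, 0], "grip": 50},
])

```text
t: 32.5
tool_pos: [0.4865, -0.29, 0.2884]
orientation: [1.144, 1.252, -1.144]
force: [0.8, 1.2, 1.0]
opening: 0.0498
```

```bash
python3 - <<'E'
from h import *
t=shot("top","t7")
c=np.zeros((600,800,3),np.uint8);c[:320,:800]=crop(t,160,140,160,64,5);c[320:600,:280]=crop(t,166,192,70,70,4);c[320:600,280:680]=crop(t,166,140,160,112,2.5)
cv2.imwrite("pics/c10.png",c)
E
```

```text
(no output)
```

View pics/c10.png

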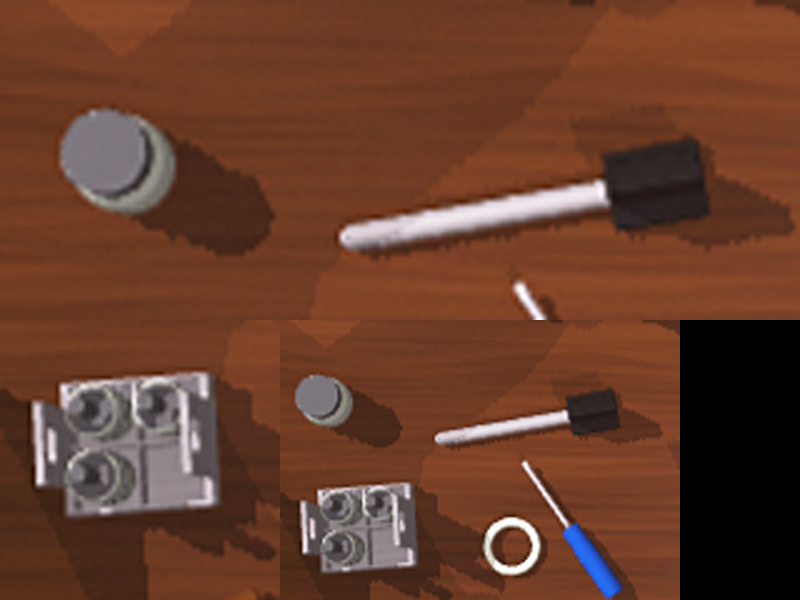

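All three cartridges stand in bays (top left, top right, bottom left). The rod is still there: tip at crop (340,238), grip at (655,185). Measuring the rod.

```bash
cat > rod.py <<'E'
from h import *
def rod(t):
    hsv=cv2.cvtColor(t,cv2.COLOR_BGR2HSV);m=((hsv[...,2]>120)&(hsv[...,1]<75)).astype(np.uint8)
    k=np.zeros_like(m);k[160:205,215:320]=1;n,l,st,_=cv2.connectedComponentsWithStats(m*k)
    i=1+np.argmax(st[1:,4]);v,u=np.where(l==i)
    X=np.array([onz("top",p,.010)[:2] for p in zip(u,v)]);c=X.mean(0)
    vx=cv2.fitLine(np.float32(X*1000),cv2.DIST_HUBER,0,.01,.01).ravel();d=vx[:2];d*=np.sign(d[1])
    s=(X-c)@d;o=c+d*0;print("yaw",np.degrees(np.arctan2(d[1],d[0])),"c",c,"ext",s.min(),s.max(),st[i])
    tip=c+d*s.max();base=c+d*s.min();print("tip",tip,"base",base,"len",s.max()-s.min())
    return tip,base,d
if __name__=="__main__":
    t=cv2.imread("pics/t7.png");tip,base,d=rod(t)
    # black grip
    g=t.max(2);k=np.zeros(g.shape,np.uint8);k[160:190,278:306]=1;m=((g<62)&(k>0)).astype(np.uint8)
    cn=max(cv2.findContours(m,0,2)[0],key=cv2.contourArea);r=cv2.minAreaRect(cn);print(r,cv2.boxPoints(r).round(1).tolist());print(onz("top",r[0],.03))
    for nm,o in(("from tip",tip-.2*d),("from base",base-.03*d)):
        print(nm,o);print(proj("top",[[*(o+.03*d),.0],[*(o-.03*d),0],[*(o+.03*d),.062],[*(o-.03*d),.062]]).round(1).tolist())
E
python3 rod.py
```

```text
yaw 100.82503 c [0.57608054 0.1713663 ] ext -0.08323183407653197 0.08454680423546548 [228 176  54  14 265]
tip [0.56020177 0.25440862] base [0.59171234 0.08961555] len 0.16777863831199746
((290.8648376464844, 176.68917846679688), (15.453503608703613, 19.234682083129883), 80.53767395019531) [[280.1000061035156, 170.60000610351562], [299.1000061035156, 167.5], [301.6000061035156, 182.6999969482422], [282.6000061035156, 185.89999389648438]]
[0.59366059 0.05655556 0.03      ]
from tip [0.59776384 0.05796756]
[[281.6, 178.5], [300.3, 175.3], [280.1, 175.4], [299.6, 172.0]]
from base [0.59734665 0.06014939]
[[280.9, 178.6], [299.6, 175.4], [279.4, 175.5], [298.9, 172.2]]
```

```bash
python3 - <<'E'
from h import *
print(delta([.594,.073,.223],np.radians(10.8)))
E
```

```text
(array([   1.2,  139.3, -351.5]), array([-0.0988, -0.0014,  0.0009]))
```

>>> step_arm([
  {"xyz": [0, 139, -351], "turn": [-0.099, 0, 0], "grip": 45},
  {"xyz": [0, 139, -351], "turn": [-0.099, 0, 0], "grip": 45},
  {"xyz": [0, 139, -351], "turn": [-0.099, 0, 0], "grip": 45},
  {"xyz": [0, 139, -351], "turn": [-0.099, 0, 0], "grip": 45},
  {"xyz": [0, 139, -351], "turn": [-0.099, 0, 0], "grip": 45},
  {"xyz": [0, 139, -351], "turn": [-0.099, 0, 0], "grip": 45},
  {"xyz": [0, 139, -351], "turn": [-0.099, 0, 0], "grip": 45},
  {"xyz": [0, 139, -351], "turn": [-0.099, 0, 0], "grip": 45},
  {"xyz": [0, 139, -351], "turn": [-0.099, 0, 0], "grip": 45},
  {"xyz": [0, 139, -351], "turn": [-0.099, 0, 0], "grip": 45},
  {"xyz": [0, 139, -351], "turn": [-0.099, 0, 0], "grip": 45},
])

```text
t: 33.92
tool_pos: [0.5941, 0.0703, 0.2899]
orientation: [1.071, 1.291, -1.071]
force: [0.8, 0.5, 0.6]
opening: 0.0452
```

>>> step_arm([
  {"xyz": [50, 0, 0], "turn": [0, 0, 0], "grip": 45},
  {"xyz": [100, 0, 0], "turn": [0, 0, 0], "grip": 45},
  {"xyz": [120, 0, 0], "turn": [0, 0, 0], "grip": 45},
  {"xyz": [120, 0, 0], "turn": [0, 0, 0], "grip": 45},
  {"xyz": [120, 0, 0], "turn": [0, 0, 0], "grip": 45},
])

```text
t: 34.55
tool_pos: [0.5955, 0.0712, 0.1722]
orientation: [1.071, 1.29, -1.067]
force: [1.3, 0.8, 0.3]
opening: 0.0451
```

```bash
python3 - <<'E'
from h import *
s=telemetry.read_state();print(s["tool_pos"],delta([.594,.073,.040],np.radians(10.8)))
im=shot("side","s8");u=proj("side",[[.597,.0585,0],[.56,.255,.008],[.597,.0585,.05]]);print(u)
cv2.imwrite("pics/c11.png",crop(im,290,150,130,100,5))
E
```

```text
[0.59551353 0.07118941 0.1722237 ] (array([67.2, -1.4, -2.1]), array([-0.0007,  0.0005, -0.0033]))
[[352.26209665 218.57863377]
 [333.1389526  179.30470237]
 [353.08440185 206.45442909]]
```

View pics/c11.png

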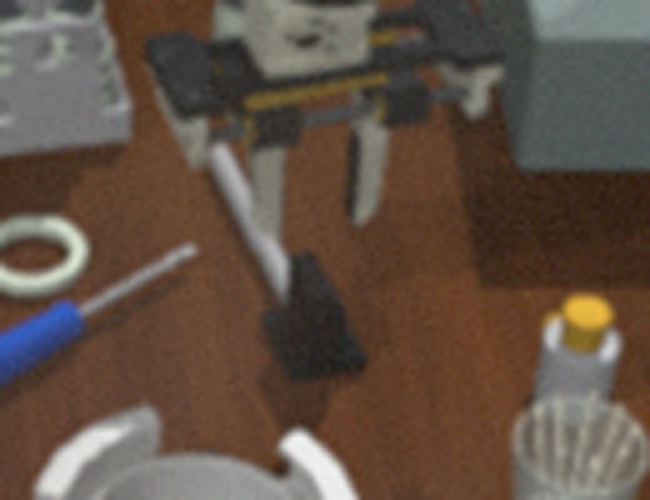

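The rod is where measured (tip at crop (218,150), grip at (315,320)) with the fingers over it. Descending and gripping hard.

>>> step_arm([
  {"xyz": [30, -1, -2], "turn": [0, 0, 0], "grip": 45},
  {"xyz": [55, -1, -2], "turn": [0, 0, 0], "grip": 45},
  {"xyz": [66, -1, -2], "turn": [0, 0, 0], "grip": 45},
  {"xyz": [66, -1, -2], "turn": [0, 0, 0], "grip": 45},
  {"xyz": [66, -1, -2], "turn": [0, 0, 0], "grip": 8},
  {"xyz": [66, -1, -2], "turn": [0, 0, 0], "grip": 8},
  {"xyz": [66, -1, -2], "turn": [0, 0, 0], "grip": 8},
  {"xyz": [66, -1, -2], "turn": [0, 0, 0], "grip": 8},
  {"xyz": [66, -1, -2], "turn": [0, 0, 0], "grip": 8},
  {"xyz": [66, -1, -2], "turn": [0, 0, 0], "grip": 8},
], force=55)

```text
t: 35.85
tool_pos: [0.5933, 0.0731, 0.1045]
orientation: [1.07, 1.291, -1.069]
force: [0.6, 0.5, 5.3]
opening: 0.0174
```

```bash
python3 - <<'E'
from h import *
s=telemetry.read_state();print(s["tool_pos"],s["force"],s["opening"],Ro.from_rotvec(s["orientation"]).as_matrix()[:,1])
E
```

```text
[0.5932853  0.07306528 0.1044869 ] [0.57853583 0.54634647 5.32314052] 0.017423819329421105 [0.98238347 0.18687229 0.00121065]
```

>>> step_arm([
  {"xyz": [-20, 0, 0], "turn": [0, 0, 0], "grip": 8},
  {"xyz": [-60, 0, 0], "turn": [0, 0, 0], "grip": 8},
  {"xyz": [-110, 0, 0], "turn": [0, 0, 0], "grip": 8},
  {"xyz": [-120, 0, 0], "turn": [0, 0, 0], "grip": 8},
  {"xyz": [-120, 0, 0], "turn": [0, 0, 0], "grip": 8},
])

```text
t: 36.48
tool_pos: [0.593, 0.073, 0.2247]
orientation: [1.07, 1.291, -1.069]
force: [-0.4, -0.5, -1.8]
opening: 0.0179
```

```bash
python3 - <<'E'
from h import *
s=telemetry.read_state();print(s["tool_pos"],s["force"],s["wrist_torque"])
p=rk(0,-.27);print(p,delta([*p,s["tool_pos"][2]-.065],RY))
E
```

```text
[0.59303886 0.07301894 0.22467967] [-0.39552209 -0.45610385 -1.83879394] [-0.05760112 -0.1001722  -0.02954918]
[0.47100146 0.06256891] (array([  -0.2, -121.8,  -12.5]), array([ 0.099 ,  0.0002, -0.0016]))
```

>>> step_arm([
  {"xyz": [0, -30, -3], "turn": [0.02, 0, 0], "grip": 8},
  {"xyz": [0, -60, -6], "turn": [0.05, 0, 0], "grip": 8},
  {"xyz": [0, -90, -9], "turn": [0.08, 0, 0], "grip": 8},
  {"xyz": [0, -122, -12.5], "turn": [0.099, 0, 0], "grip": 8},
  {"xyz": [0, -122, -12.5], "turn": [0.099, 0, 0], "grip": 8},
  {"xyz": [0, -122, -12.5], "turn": [0.099, 0, 0], "grip": 8},
  {"xyz": [0, -122, -12.5], "turn": [0.099, 0, 0], "grip": 8},
])

```text
t: 37.35
tool_pos: [0.4711, 0.0625, 0.2234]
orientation: [1.143, 1.25, -1.144]
force: [0.6, 0.4, -0.7]
opening: 0.0179
```

```bash
python3 - <<'E'
from h import *
s=telemetry.read_state();print(s["tool_pos"],s["force"]);p=rk(0,-.27);print(delta([*p,.1155],RY))
z=s["tool_pos"][2]-.1045+.008
o=s["tool_pos"][:2]-.015*np.array([-np.sin(RY),np.cos(RY)]);d=np.array([-np.sin(RY),np.cos(RY)])
t=shot("top","t9");im=shot("side","s9")
tp=[[*(o+.2*d),z],[*(o+.12*d),z]];print("axis z",z,proj("top",tp),proj("side",tp))
ct=crop(t,180,180,150,75,5);cs=crop(im,260,110,150,80,5)
for k,(n,of) in enumerate((("top",(180,180)),("side",(260,110)))):
    for u in proj(n,tp):cv2.drawMarker((ct,cs)[k],tuple(int(v) for v in (u+.5-of)*5),(0,0,255),0,12,1)
cv2.imwrite("pics/c12.png",cv2.resize(np.vstack([ct,cs]),None,fx=.77,fy=.77))
E
```

```text
[0.47110341 0.06252397 0.22335646] [ 0.57622486  0.3878989  -0.72686628]
(array([42.9, -0.1, -0.1]), array([ 0.0001, -0.0001,  0.0005]))
axis z 0.12685646390005992 [[221.72120894 218.29048191]
 [249.51202614 216.2631233 ]] [[301.72427619 153.33718963]
 [305.37618351 167.35571659]]
```

View pics/c12.png

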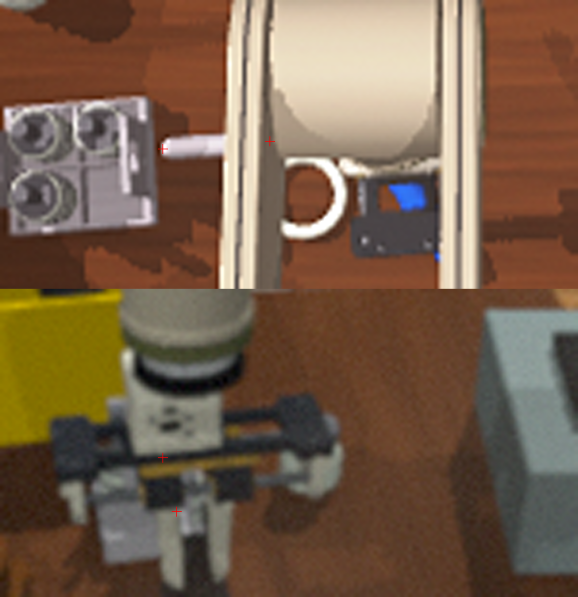

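The rod tip in the top view lies on the predicted mark (163,148), level with the rack's axis. Lowering to hole height and starting the insertion.

>>> step_arm([
  {"xyz": [20, 0, 0], "turn": [0, 0, 0], "grip": 8},
  {"xyz": [44, 0, 0], "turn": [0, 0, 0], "grip": 8},
  {"xyz": [44, 0, 0], "turn": [0, 0, 0], "grip": 8},
  {"xyz": [44, 0, 0], "turn": [0, 0, 0], "grip": 8},
  {"xyz": [44, 0, -8], "turn": [0, 0, 0], "grip": 8},
  {"xyz": [44, 0, -16], "turn": [0, 0, 0], "grip": 8},
  {"xyz": [44, 0, -24], "turn": [0, 0, 0], "grip": 8},
  {"xyz": [44, 0, -32], "turn": [0, 0, 0], "grip": 8},
  {"xyz": [44, 0, -40], "turn": [0, 0, 0], "grip": 8},
  {"xyz": [44, 0, -48], "turn": [0, 0, 0], "grip": 8},
  {"xyz": [44, 0, -48], "turn": [0, 0, 0], "grip": 8},
])

```text
t: 38.83
tool_pos: [0.4662, 0.1109, 0.1797]
orientation: [1.143, 1.25, -1.143]
force: [-0.0, -0.0, -0.9]
opening: 0.0175
```

```bash
python3 - <<'E'
from h import *
s=telemetry.read_state();print(s["tool_pos"],s["force"],s["wrist_torque"]);p=rk(0,-.27+.048);print(delta([*p,.1155],RY))
t=shot("top","t10");im=shot("side","s10")
cv2.imwrite("pics/c13.png",np.vstack([crop(t,165,185,100,60,5),crop(im,270,110,100,60,5)]))
E
```

```text
[0.46619724 0.11090222 0.17969804] [-0.00943359 -0.03262794 -0.93391709] [-0.12131526 -0.08768764 -0.04981184]
(array([-0.8,  0.5,  0.6]), array([ 0.0009, -0.    ,  0.0001]))
```

View pics/c13.png

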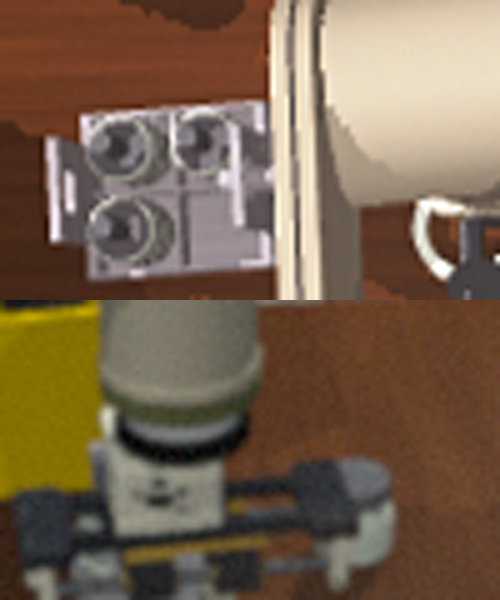

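The tip has entered the near cheek (crop (225,178)) with no contact force. Continuing.

>>> step_arm([
  {"xyz": [0, 0.5, -12], "turn": [0, 0, 0], "grip": 8},
  {"xyz": [0, 0.5, -26], "turn": [0, 0, 0], "grip": 8},
  {"xyz": [0, 0.5, -40], "turn": [0, 0, 0], "grip": 8},
  {"xyz": [0, 0.5, -54], "turn": [0, 0, 0], "grip": 8},
  {"xyz": [0, 0.5, -66], "turn": [0, 0, 0], "grip": 8},
  {"xyz": [0, 0.5, -76], "turn": [0, 0, 0], "grip": 8},
  {"xyz": [0, 0.5, -76], "turn": [0, 0, 0], "grip": 8},
])

```text
t: 39.8
tool_pos: [0.4599, 0.1867, 0.1797]
orientation: [1.143, 1.251, -1.143]
force: [-0.3, -0.3, -1.3]
opening: 0.0179
```

```bash
python3 - <<'E'
from h import *
s=telemetry.read_state();print(s["tool_pos"],s["force"],s["wrist_torque"]);p=rk(0,-.27+.124);print(delta([*p,.1155],RY))
t=shot("top","t11")
cv2.imwrite("pics/c14.png",crop(t,165,190,70,60,8))
E
```

```text
[0.45992954 0.18673943 0.1796952 ] [-0.2772173  -0.33301261 -1.25343529] [-0.13109156 -0.12182343 -0.03492955]
(array([-0.8, -0. ,  0.7]), array([0.001 , 0.    , 0.0001]))
```

View pics/c14.png

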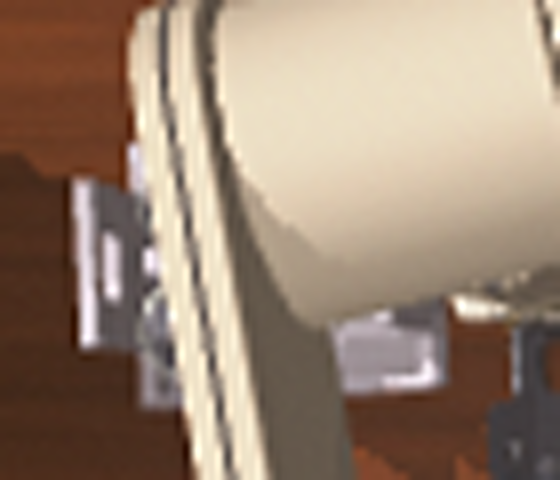

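The tip (crop (150,262)) is in line with the far hole (112,265). Pushing on.

>>> step_arm([
  {"xyz": [0, 0, -10], "turn": [0, 0, 0], "grip": 8},
  {"xyz": [0, 0, -18], "turn": [0, 0, 0], "grip": 8},
  {"xyz": [0, 0, -26], "turn": [0, 0, 0], "grip": 8},
  {"xyz": [0, 0, -34], "turn": [0, 0, 0], "grip": 8},
  {"xyz": [0, 0, -42], "turn": [0, 0, 0], "grip": 8},
  {"xyz": [0, 0, -50], "turn": [0, 0, 0], "grip": 8},
  {"xyz": [0, 0, -58], "turn": [0, 0, 0], "grip": 8},
  {"xyz": [0, 0, -64], "turn": [0, 0, 0], "grip": 8},
  {"xyz": [0, 0, -67], "turn": [0, 0, 0], "grip": 8},
  {"xyz": [0, 0, -67], "turn": [0, 0, 0], "grip": 8},
])

```text
t: 41.1
tool_pos: [0.4541, 0.2529, 0.1797]
orientation: [1.143, 1.25, -1.143]
force: [0.5, -0.5, -2.0]
opening: 0.0179
```

```bash
python3 - <<'E'
from h import *
s=telemetry.read_state();print(s["tool_pos"],s["force"],s["wrist_torque"]);p=rk(0,-.0735);print(delta([*p,.1155],RY))
t=shot("top","t12")
cv2.imwrite("pics/c15.png",crop(t,155,190,80,60,8))
E
```

```text
[0.45407186 0.25293203 0.1797371 ] [ 0.49091307 -0.45065383 -1.96439845] [-0.09754495 -0.08382428 -0.04289702]
(array([-0.8, -0.1, -5.4]), array([0.0003, 0.0001, 0.    ]))
```

No more pictures; continuing by numbers. Checking the tip by image difference beyond the far cheek.

>>> step_arm([
  {"xyz": [0, 0, -3], "turn": [0, 0, 0], "grip": 8},
  {"xyz": [2, 0, -3], "turn": [0, 0, 0], "grip": 8},
  {"xyz": [4, 0, -3], "turn": [0, 0, 0], "grip": 8},
  {"xyz": [4, 0, -3], "turn": [0, 0, 0], "grip": 8},
])

```text
t: 41.65
tool_pos: [0.4536, 0.2557, 0.1754]
orientation: [1.143, 1.25, -1.144]
force: [-0.0, 0.1, -2.6]
opening: 0.0177
```

```bash
cat > chk.py <<'E'
from h import *
import sys
def tipcheck(name):
    a=cv2.imread("pics/t7.png").astype(int);b=shot("top",name).astype(int)
    print("exp tip px at rack y .111, z.078",proj("top",[*rk(0,.111),.078])[0],"cheek face",proj("top",[*rk(0,.0565),.078])[0])
    m=(np.abs(a-b).max(2)>50)&(b.min(2)>110);m[:,:150]=0;m[:,180:]=0;m[:205]=0;m[245:]=0
    v,u=np.where(m);print("new bright px",len(u),(u.min(),u.max(),v.min(),v.max(),v.mean()) if len(u) else "")
    if len(u):
        k=u<u.min()+3;P0=onz("top",(u.min()-.5,v[k].mean()),.08)[:2]-RC;print("tip in rack",P0@[np.cos(RY),np.sin(RY)],P0@[-np.sin(RY),np.cos(RY)])
tipcheck(sys.argv[1])
s=telemetry.read_state();print(s["tool_pos"],s["force"],s["wrist_torque"])
E
python3 chk.py t13
```

```text
exp tip px at rack y .111, z.078 [159.07389974 224.28049455] cheek face [177.40146278 222.94318425]
new bright px 743 (np.int64(150), np.int64(179), np.int64(205), np.int64(244), np.float64(220.12382234185733))
tip in rack 0.03908543073855665 0.13731647652454015
[0.45371381 0.25569939 0.1755253 ] [-0.51829341  0.45980637 -1.85168873] [-0.08070167 -0.02483882  0.00139613]
```

>>> step_arm([
  {"xyz": [0, 0, 0], "turn": [0, 0, 0], "grip": 22},
  {"xyz": [0, 0, 0], "turn": [0, 0, 0], "grip": 30},
  {"xyz": [0, 0, 0], "turn": [0, 0, 0], "grip": 40},
  {"xyz": [0, 0, 0], "turn": [0, 0, 0], "grip": 40},
  {"xyz": [-30, 0, 0], "turn": [0, 0, 0], "grip": 40},
  {"xyz": [-80, 0, 0], "turn": [0, 0, 0], "grip": 40},
  {"xyz": [-130, 0, 0], "turn": [0, 0, 0], "grip": 40},
  {"xyz": [-130, 0, 0], "turn": [0, 0, 0], "grip": 40},
])

```text
t: 42.7
tool_pos: [0.4558, 0.2567, 0.3112]
orientation: [1.15, 1.246, -1.136]
force: [-0.1, 0.1, -0.2]
opening: 0.0395
```

>>> step_arm([
  {"xyz": [-130, 0, 520], "turn": [0, 0, 0], "grip": 40},
  {"xyz": [-130, 0, 520], "turn": [0, 0, 0], "grip": 40},
  {"xyz": [-130, 0, 520], "turn": [0, 0, 0], "grip": 40},
  {"xyz": [-130, 0, 520], "turn": [0, 0, 0], "grip": 40},
  {"xyz": [-130, 0, 520], "turn": [0, 0, 0], "grip": 40},
  {"xyz": [-130, 0, 520], "turn": [0, 0, 0], "grip": 40},
  {"xyz": [-130, 0, 520], "turn": [0, 0, 0], "grip": 40},
  {"xyz": [-130, 0, 520], "turn": [0, 0, 0], "grip": 40},
  {"xyz": [-130, 0, 520], "turn": [0, 0, 0], "grip": 40},
  {"xyz": [-130, 0, 520], "turn": [0, 0, 0], "grip": 40},
  {"xyz": [-130, 0, 520], "turn": [0, 0, 0], "grip": 40},
  {"xyz": [-130, 0, 520], "turn": [0, 0, 0], "grip": 40},
])

```text
t: 44.2
tool_pos: [0.5001, -0.2608, 0.4352]
orientation: [1.143, 1.252, -1.142]
force: [-0.1, 0.5, 0.4]
opening: 0.0398
```

```bash
python3 chk.py t14; python3 - <<'E'
from h import *
a=cv2.imread("pics/t7.png").astype(int);b=cv2.imread("pics/t14.png").astype(int)
m=((np.abs(a-b).max(2)>45)).astype(np.uint8);m[:,330:]=0;m[290:]=0
n,l,st,ce=cv2.connectedComponentsWithStats(m)
print([(s.tolist(),c.round(0).tolist()) for s,c in zip(st[1:],ce[1:]) if s[4]>6])
# ascii of rack region brightness
for v in range(205,242):print("".join(" .:-=+*#%@"[min(9,int(x)//26)] for x in b[v,150:245].mean(1)))
E
```

```text
exp tip px at rack y .111, z.078 [159.07389974 224.28049455] cheek face [177.40146278 222.94318425]
new bright px 70 (np.int64(160), np.int64(179), np.int64(220), np.int64(226), np.float64(223.27142857142857))
tip in rack 0.0005772379294800663 0.10906133655985821
[ 0.50015852 -0.26084443  0.43539721] [-0.10275302  0.21719219 -0.13613824] [-0.11247039 -0.15710443  0.02572993]
[([228, 168, 74, 22, 605], [274.0, 180.0]), ([223, 211, 15, 16, 136], [232.0, 218.0]), ([214, 212, 14, 17, 67], [218.0, 219.0]), ([181, 219, 30, 10, 98], [195.0, 221.0]), ([160, 221, 15, 6, 77], [167.0, 223.0]), ([248, 223, 5, 4, 10], [250.0, 224.0]), ([252, 231, 17, 11, 60], [260.0, 237.0])]
.........::::::::::::::::::::::::::::::::::::::::::::....---====+**+:::::::::::::::::::::::::::
...........:::::::::::::::::::::::::::......---====+++###***++++++#*-:.::::::::::::::::::::::::
.............::::::::::::::::::---====+++###***++*+=#%####*+=====+%#-:...::::::::::::::::::::::
..............:::::::::::::::::##*++%%###*+++*+==#=*#*=====+-=++++%#-:....:::::::::::::::::::::
..................:::::::::::::%%=*#**====+=
[... 2423 characters left out ...]
*#=-........................
:...............................-+=-::::::-=-----++-:++++++++++++++#%=-........................
:...............................-+==+---=++---::=++=:++++++++++++++*%+-........................
:...............................-+=-=+====--:-==+++=:++++++++++####%#+-...................:....
:...............................:+=:-++++====++++++==+++++====-======::..................:.....
:...............................-+=-=++++###+====-------:::::::::...............:::::::....:.::
::..............................:==------===:::::::.............................:::::::........
::...............................:::::..........................................::::::::::.....
```

The rod runs through both cheeks, its tip at rack (0.6, 109) mm. Last check of the bystanders, then handing in.

```bash
python3 - <<'E'
from h import *
a=cv2.imread("pics/top0.png");b=shot("top","t15")
for n,(x,y,w,h) in dict(ring=(244,216,32,32),cup=(330,122,30,32),phone=(365,128,52,52),pick=(262,195,42,60),jar=(168,158,30,28),stage=(299,118,24,24),lid=(400,185,80,80),cart=(172,205,52,40)).items():
    A,Bb=[i[y:y+h,x:x+w].astype(np.float32).mean(2) for i in(a,b)]
    s,r=cv2.phaseCorrelate(A,Bb,cv2.createHanningWindow((w,h),cv2.CV_32F));print(n,np.round(s,2),round(r,2),"meandiff",round(float(np.abs(A-Bb).mean()),1))
def ringc(i):
    q=i[212:252,240:280];m=q.min(2)>150;v,u=np.where(m);return u.mean(),v.mean(),len(u)
print(ringc(a),ringc(b),ringc(cv2.imread("pics/t7.png")))
L=b[185:265,400:480].max(2)<70;v,u=np.where(L);print("lid dark px",len(u),onz("top",(400+u.mean(),185+v.mean()),.04))
print(telemetry.read_state()["t"])
robot.close_job()
E
```

```text
ring [-0.08  0.18] 1.12 meandiff 6.1
cup [-0.08  0.14] 1.03 meandiff 4.7
phone [0.64 0.21] 0.39 meandiff 10.9
pick [0.51 0.15] 0.96 meandiff 7.0
jar [0.39 0.25] 0.93 meandiff 19.4
stage [0.01 0.  ] 0.99 meandiff 4.3
lid [-0.35 -0.43] 0.18 meandiff 43.8
cart [11.68 -0.56] 0.03 meandiff 36.0
(np.float64(20.72020725388601), np.float64(16.300518134715027), 193) (np.float64(20.459016393442624), np.float64(15.879781420765028), 183) (np.float64(20.494949494949495), np.float64(16.53030303030303), 198)
lid dark px 736 [ 0.46718685 -0.37925751  0.04      ]
44.3
the job is handed in; nothing more can be done
```

I finished all three steps and handed the job in at 44 s.

- **Lid:** I turned it about 69° anticlockwise, lifted it off and laid it flat in the basin, handle up and released. An earlier picture shows it there.
- **Cartridges:** There were three in the pot. Each stands in its own bay, seen in a picture after the third was placed, and the final image still shows them in place around the rod.
- **Rod:** It goes through both cheeks from the middle of the bench and is released. Its tip measured about 109 mm along the rack's y and 0.6 mm off-centre in x, roughly 50 mm beyond the far cheek.
- **Bystanders:** The last images show no real shift (under 1 pixel, about 3 mm).

Some checks were weak or disagreed:

- **Cameras:** They disagreed by 2–3 mm in x. I allowed for that using the arm's own position.
- **Picture limit:** The viewer stopped after 16, so the checks from the last push of the rod onwards were done on image numbers only.
- **Lid position:** The final dark-pixel check put the lid about 27 mm from the basin's centre. That is inside the 40 mm limit, but the gripper had released it at the basin's centre, to within a few mm. Shadow or the arm in view probably shifted that estimate.
- **Phone:** Its match was poor because the arm partly shaded it. Nothing went near the phone.

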